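Set the wire length gauge for the next batch

TASK

Reset the wire length gauge for the next batch; its sliding stops still stand where the last batch left them. Put every dowel that stands in the wooden block into the lane of its cap's colour: draw the stop back towards the comb if it is in the way, slide the dowel's tip along the black index bar until it drops into the unmarked hole, press it fully home with its collar on the steel, then slide that lane's stop up until its tongue butts against the dowel and leave it there. Do not disturb the other things on the trolley; a lane whose dowel is missing needs nothing.

Things in the scene. Friction and masses are not known exactly. Their poses are not given: they have to be found in the camera images.
- gauge: aluminium wire length gauge bolted to the trolley, 259 x 196 mm, with four lanes 48 mm apart along its x axis (red leftmost, yellow, green, blue). Origin on the trolley top, midway between the lanes, 131 mm from the near end, 128 mm from the far end; x along the lanes, away from the black wire comb (39 mm high) at the near end; z up. Steel top 28 mm high; end cover from x = 80 mm on 30 mm high
- dowel_block: loose wooden block that the dowels stand in, 184 mm (its x) x 56 mm x 30 mm high, 0.7 kg, origin at the centre of its underside; four holes 11 mm wide and 22 mm deep in its top at x = -66, -22, +22, +66 mm
- red_lane (a point): on the red lane's centre line (gauge x = 37.5, y = 72 mm), 24 mm above the trolley: floor of an open slot 11 mm wide, 4 mm deep, from 57 mm before to 42 mm beyond this point. The floor is the flat top of a black index bar with ONE unmarked blind hole, 9.6 mm wide, 17 mm deep, on the centre line at x = -23 to +23 mm from here, elsewhere at every start: feel for it. Axes as the gauge's
- red_dowel: steel dowel with a red cap, 75 mm long, 60 g, upright in the block (None from the start: absent). Origin: centre of its tip, z up to the cap. Pin 8 mm wide with tapered nose, z 0-20; collar 20 mm wide, z 20-24; dark grip barrel 14 mm wide, z 24-66; cap 22 mm wide, z 66-75. Its tip rides on the bar 24 mm above the trolley; fully home the collar is on the steel and the tip at 8 mm
- red_stop_face (a point): middle of the far face of the red stop's steel tongue (14 mm wide, 28 to 36 mm above the trolley), axes as the gauge's, x along the lane towards the dowel. The upright red grip is centred 50 mm behind this face, 14 mm thick along the lane, 24 mm wide, 38 to 80 mm above the trolley. Face and dowel collar touch when the dowel's axis is 10 mm beyond the face
- red_stop (a joint): how far the red stop stands along its lane from its near end, m (0 to 0.13); slides with about 1.5 N of friction and stays where it is left
- yellow_lane (a point): on the yellow lane's centre line (gauge x = 37.5, y = 24 mm), 24 mm above the trolley: floor of an open slot 11 mm wide, 4 mm deep, from 57 mm before to 42 mm beyond this point. The floor is the flat top of a black index bar with ONE unmarked blind hole, 9.6 mm wide, 17 mm deep, on the centre line at x = -23 to +23 mm from here, elsewhere at every start: feel for it. Axes as the gauge's
- yellow_dowel: steel dowel with a yellow cap, 75 mm long, 60 g, upright in the block (None from the start: absent). Origin: centre of its tip, z up to the cap. Pin 8 mm wide with tapered nose, z 0-20; collar 20 mm wide, z 20-24; dark grip barrel 14 mm wide, z 24-66; cap 22 mm wide, z 66-75. Its tip rides on the bar 24 mm above the trolley; fully home the collar is on the steel and the tip at 8 mm
- yellow_stop_face (a point): middle of the far face of the yellow stop's steel tongue (14 mm wide, 28 to 36 mm above the trolley), axes as the gauge's, x along the lane towards the dowel. The upright yellow grip is centred 50 mm behind this face, 14 mm thick along the lane, 24 mm wide, 38 to 80 mm above the trolley. Face and dowel collar touch when the dowel's axis is 10 mm beyond the face
- yellow_stop (a joint): how far the yellow stop stands along its lane from its near end, m (0 to 0.13); slides with about 1.5 N of friction and stays where it is left
- green_lane (a point): on the green lane's centre line (gauge x = 37.5, y = -24 mm), 24 mm above the trolley: floor of an open slot 11 mm wide, 4 mm deep, from 57 mm before to 42 mm beyond this point. The floor is the flat top of a black index bar with ONE unmarked blind hole, 9.6 mm wide, 17 mm deep, on the centre line at x = -23 to +23 mm from here, elsewhere at every start: feel for it. Axes as the gauge's
- green_dowel: steel dowel with a green cap, 75 mm long, 60 g, upright in the block (None from the start: absent). Origin: centre of its tip, z up to the cap. Pin 8 mm wide with tapered nose, z 0-20; collar 20 mm wide, z 20-24; dark grip barrel 14 mm wide, z 24-66; cap 22 mm wide, z 66-75. Its tip rides on the bar 24 mm above the trolley; fully home the collar is on the steel and the tip at 8 mm
- green_stop_face (a point): middle of the far face of the green stop's steel tongue (14 mm wide, 28 to 36 mm above the trolley), axes as the gauge's, x along the lane towards the dowel. The upright green grip is centred 50 mm behind this face, 14 mm thick along the lane, 24 mm wide, 38 to 80 mm above the trolley. Face and dowel collar touch when the dowel's axis is 10 mm beyond the face
- green_stop (a joint): how far the green stop stands along its lane from its near end, m (0 to 0.13); slides with about 1.5 N of friction and stays where it is left
- blue_lane (a point): on the blue lane's centre line (gauge x = 37.5, y = -72 mm), 24 mm above the trolley: floor of an open slot 11 mm wide, 4 mm deep, from 57 mm before to 42 mm beyond this point. The floor is the flat top of a black index bar with ONE unmarked blind hole, 9.6 mm wide, 17 mm deep, on the centre line at x = -23 to +23 mm from here, elsewhere at every start: feel for it. Axes as the gauge's
- blue_dowel: steel dowel with a blue cap, 75 mm long, 60 g, upright in the block (None from the start: absent). Origin: centre of its tip, z up to the cap. Pin 8 mm wide with tapered nose, z 0-20; collar 20 mm wide, z 20-24; dark grip barrel 14 mm wide, z 24-66; cap 22 mm wide, z 66-75. Its tip rides on the bar 24 mm above the trolley; fully home the collar is on the steel and the tip at 8 mm
- blue_stop_face (a point): middle of the far face of the blue stop's steel tongue (14 mm wide, 28 to 36 mm above the trolley), axes as the gauge's, x along the lane towards the dowel. The upright blue grip is centred 50 mm behind this face, 14 mm thick along the lane, 24 mm wide, 38 to 80 mm above the trolley. Face and dowel collar touch when the dowel's axis is 10 mm beyond the face
- blue_stop (a joint): how far the blue stop stands along its lane from its near end, m (0 to 0.13); slides with about 1.5 N of friction and stays where it is left
- tub: bystander, not to be moved: white ferrule tub with a blue lid, 50 mm across, 58 mm high; origin at the middle of its underside
- pneumatic_tool: bystander, not to be moved: black and lime pneumatic crimping tool, 203 mm long; origin at the middle of its underside
- cutters: bystander, not to be moved: side cutters with green grips, 154 mm long; origin at the middle of its underside
- tape: bystander, not to be moved: roll of black tape, 57 mm across, 19 mm high; origin at the middle of its underside
- plug: bystander, not to be moved: black cable connector, 64 mm long; origin at the middle of its underside
Mind the look-alikes: they are no part of the job. What is shaped like the red_dowel but pink or turquoise is not meant.

How it is judged:
At the end, for the whole second after the job is handed in: Every dowel present stands upright, released and at rest in the hole of its own colour's lane, collar on the steel (tip less than 11.5 mm above the gauge's underside, about 3.5 mm from home), and its stop's face touches the collar or is at most 3.5 mm short of it (z of each of red_dowel, yellow_dowel, green_dowel, blue_dowel in the frame of gauge below 0.0115 m and angle between each of red_dowel, yellow_dowel, green_dowel, blue_dowel's own z axis and vertical below 0.15 rad and y of red_dowel in the frame of red_stop_face between -0.006 and 0.006 m and x of red_dowel in the frame of red_stop_face between 0.006 and 0.0135 m and linear speed of each of red_dowel, yellow_dowel, green_dowel, blue_dowel below 0.02 m/s and y of yellow_dowel in the frame of yellow_stop_face between -0.006 and 0.006 m and x of yellow_dowel in the frame of yellow_stop_face between 0.006 and 0.0135 m and y of green_dowel in the frame of green_stop_face between -0.006 and 0.006 m and x of green_dowel in the frame of green_stop_face between 0.006 and 0.0135 m and y of blue_dowel in the frame of blue_stop_face between -0.006 and 0.006 m and x of blue_dowel in the frame of blue_stop_face between 0.006 and 0.0135 m).
It fails at once if a bystander (tub, pneumatic tool, cutters, tape or connector) is pushed more than 3 cm from where it lay (distance of any of tub, pneumatic_tool, cutters, tape, plug from where it was at the start of the episode above 0.03 m).
Of red_dowel, yellow_dowel, green_dowel, blue_dowel only 3 to 4 are there at a start; the rules pass over those that are not, and their reading is None.
At some moment in a run one of dowel_block may be knocked a few centimetres aside while the robot is not near it.
Once in a run the grip may slacken for a moment while it holds something.
It also fails if it takes over 210 s, if anything falls off the work surface, if the arm or the gripper's body presses on something with over 40 N, if the wrist force passes 120 N, or if a joint passes its speed limit or range.

ROBOT

A 6-joint arm with a two-finger parallel gripper is mounted at the origin on a cart in front of the work surface, level with it; the furniture and walls round the work are solid. World frame = base frame: x ahead of the robot, y to its left, z up, the work surface at z = 0. Lengths are in m, angles in rad, forces in N, time in s.
With the tool pointing down it reaches from about 0.4 to 0.825 m from the base axis. Payload 7 kg.
Tool frame: the origin (TCP) lies between the finger pads; the fingertips stand 8 mm ahead of it and the grasp point (between the pads) lies 11 mm behind it (arm.finger_overhang is the distance from the TCP to the fingertips, in m); z points along the fingers, y is the line along which they close (so a half turn about z gives the same grasp; the last joint's range is limited). The gripper opens to 88 mm and grips with 3 to 60 N. Pads are 19 mm wide; open, the fingers measure 130 mm over their backs; the gripper's body (78 mm by 193 mm) begins 47 mm behind the grasp point.
Start: joints at [1.389, 0.359, 0.012, 0, -1.224, -0.288], TCP at [0.306, 0.602, 0.235] pointing down, gripper open.
Joint ranges: [-3.07, 3.07], [-1.43, 2.12], [-1.02, 1.25], [-3.03, 1.67], [-3.05, -0], [-3.03, 3.03]. Speed limits (rad/s): [2.39, 2.39, 3.01, 3.14, 3.14, 3.14].

INTERFACE

Orientations are given as [roll, pitch, yaw] about the fixed x, y, z axes, in that order (R = Rz(yaw) Ry(pitch) Rx(roll)).
In Python, from station import arm gives the robot as it stands.
- The arm moves only by the tool move_arm, never from a script. Its argument "rows" is text: rows parted by semicolons, each of 7 numbers parted by spaces: the turn, a rotation vector about the tool's x, y, z in degrees, then the shift along the tool's x, y, z in m, then the finger opening in m, from 0 to 0.0876. A call has 1 to 8 rows; each row shifts and turns the commanded pose from where the row before left it, along the tool's axes as they then stand; what a row does not reach is not made up. A row lasts 1/8 s, in which the tool goes at most 62.5 mm and 10.7 degrees, less where a joint would pass 70% of its speed; a pose out of reach is approached as far as the arm can. A call is refused whole if a number of a shift passes 0.0625 or a number of a turn 10.7, either way. A call with a gripper value outside its range is refused whole. The fingers move at their own pace and stop on an object; "squeeze" is the grip in N (left out, the last holds). Time passes only in rows, so rows that do not move let the fingers close. It gives the time, the measured TCP pose, the force, the opening and the grip force at its end, in the units of the state.
- arm.get_state(): the state, without advancing time (a new reading comes with each control period).
- arm.grab_frame(name): name is "scene" or "side" or "wrist"; returns (picture, depth): 480x640x3 uint8, blue, green, red; 480x640 float32, m along the optical axis (not along the pixel's ray), 0 where there is no reading.
- arm.camera_model(name): a dict with "mtx" (3x3 intrinsics, pixels), "k1" (the pictures are not rectified: a ray, as slopes to the right and down, at radius r is drawn at 1 + k1 r^2 times it, then the intrinsics apply), "camera_from_world" (4x4, takes a point from world to camera coordinates); the wrist camera has in their place "mount" (4x4, takes a point from camera to tool coordinates, whose origin is the TCP and whose axes are the flange's). Camera axes: x right, y down, z forward; pixel columns grow to the right and rows downward; lengths in m; the calibration is good to about 2 mm. A picture is of the moment at which its call begins: read the wrist's pose just before it. camera_model takes no time and is no camera call.
- arm.job_done(): hands the job in; it is judged then, once.
The state is a dict: "t": time; "q": joint angles; "qd": joint speeds; "joint_efforts": joint torques, N m; "eef_pos": TCP position; "ee_rot": TCP orientation; "force": force on the tool from outside, world axes, zero at the start; "moment": the same for the moment, N m; "width": finger opening in m; "gripper_force": force on a finger pad.
Only numpy, scipy, OpenCV 4.12 (cv2) and the standard library are available. Lean on these libraries where they do the work, as an engineer would, in place of code of your own. Each camera call takes 0.05 s, during which the arm holds its last target. There are 200 camera calls.

## Working session

There is one attempt and no reset: what is moved stays moved. The work goes in short steps, Python scripts to look and compute and a tool call to move; the robot and the scene stay as the last step left them, time stands still between calls to the robot, and variables do not carry over. Pictures are saved under pics/ and viewed, at most 14 in all, crops included, and the job is handed in when it is done.

Besides the shell and the picture viewer there is one more tool, called by a JSON object that holds its "op" and its "data", one argument or row to a line. move_arm: Moves the arm, as the interface text tells. Its arguments: {"type":"object","properties":{"rows":{"type":"string"},"squeeze":{"type":"number"}},"required":["rows"]}

```bash
mkdir -p pics; ls; cat > h.py <<'E'
import numpy as np, cv2
from station import arm
from scipy.spatial.transform import Rotation as R
def T():
    s=arm.get_state(); M=np.eye(4); r=np.array(s["ee_rot"])
    M[:3,:3]=r if r.shape==(3,3) else R.from_euler('xyz',r).as_matrix(); M[:3,3]=s["eef_pos"]; return M
def grab(n,f=None):
    Tw=T(); im,d=arm.grab_frame(n); c=arm.camera_model(n)
    W=Tw@np.array(c["mount"]) if n=="wrist" else np.linalg.inv(np.array(c["camera_from_world"]))
    if f: cv2.imwrite("pics/"+f+".png",im)
    np.savez(""+(f or n)+".npz",im=im,d=d,W=W,K=np.array(c["mtx"]),k1=c["k1"]); return im,d
def ray(f,u,v):
    z=np.load(""+f+".npz"); K=z["K"]; k=float(z["k1"])
    p=np.array([(u-K[0,2])/K[0,0],(v-K[1,2])/K[1,1]]); x=p.copy()
    for _ in range(20): x=p/(1+k*(x@x))
    return z["W"][:3,3], z["W"][:3,:3]@np.array([x[0],x[1],1]), z["d"]
def atz(f,u,v,h):
    o,r,_=ray(f,u,v); return o+r*(h-o[2])/r[2]
def dep(f,u,v):
    o,r,d=ray(f,u,v); return o+r*d[int(round(v)),int(round(u))]
E
python3 - <<'E'
from h import *
print(arm.get_state())
grab("scene","s0");grab("wrist","w0");grab("side","d0")
for n in("scene","side"): print(np.linalg.inv(arm.camera_model(n)["camera_from_world"]).round(2))
print(arm.camera_model("wrist"))
E
```

```text
pics
{'t': 0.0, 'q': array([ 1.38908276e+00,  3.59363162e-01,  1.10646485e-02, -3.69156601e-04,
       -1.22409715e+00, -2.88099555e-01]), 'qd': array([-0.00083787, -0.00115042,  0.00031445, -0.00056145, -0.00197128,
        0.00040609]), 'joint_efforts': array([-1.18738695e-03, -5.82705116e+01,  2.93058211e+01,  6.99716136e+00,
        6.69296103e-03, -1.60646036e-04]), 'eef_pos': array([0.30538725, 0.60143079, 0.23363711]), 'ee_rot': array([ 3.13996062e+00, -1.21737992e-04, -4.69938742e-01]), 'force': array([-0.32362271, -0.01828643, -0.20486865]), 'moment': array([-0.03110473, -0.037079  ,  0.02210002]), 'gripper_force': 0.0, 'width': 0.08750986645448376}
[[-0.51 -0.38  0.77 -0.28]
 [-0.86  0.24 -0.45  0.54]
 [-0.01 -0.89 -0.45  0.57]
 [ 0.    0.    0.    1.  ]]
[[-0.97 -0.14  0.18  0.4 ]
 [-0.22  0.5  -0.84  1.03]
 [ 0.02 -0.86 -0.52  0.68]
 [ 0.    0.    0.    1.  ]]
{'mtx': array([[392.9681739 ,   0.        , 312.16484146],
       [  0.        , 392.9681739 , 235.47783078],
       [  0.        ,   0.        ,   1.        ]]), 'k1': -0.03438449849100749, 'mount': array([[ 8.40607402e-04, -9.52845657e-01, -3.03454193e-01,
         8.33194117e-02],
       [ 9.99998241e-01,  1.30979129e-03, -1.34261784e-03,
        -5.91851543e-04],
       [ 1.67676924e-03, -3.03452531e-01,  9.52845082e-01,
        -1.50648679e-01],
       [ 0.00000000e+00,  0.00000000e+00,  0.00000000e+00,
         1.00000000e+00]])}
```

View pics/s0.png

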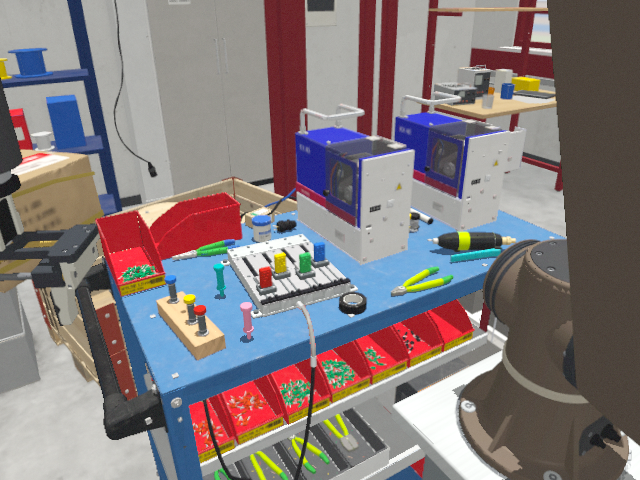

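View pics/d0.png

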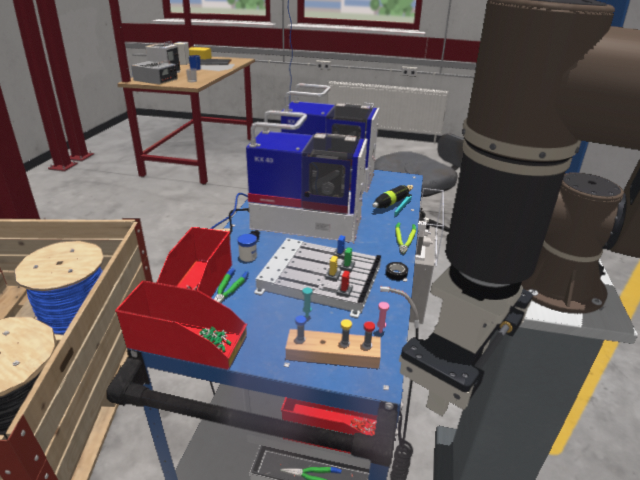

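The scene picture shows red, yellow and blue dowels in the block (caps near (201,310), (189,299) and (171,280)), with no green one. The gauge sits at about (290,275), with its comb towards the robot. I'll enlarge it.

```bash
python3 - <<'E'
from h import *
z=np.load("s0.npz"); c=z["im"][200:365,130:380]
cv2.imwrite("pics/s0c.png",cv2.resize(c,None,fx=3.2,fy=3.2,interpolation=cv2.INTER_CUBIC))
d=np.load("d0.npz")["im"][220:370,230:420]
cv2.imwrite("pics/d0c.png",cv2.resize(d,None,fx=4,fy=4,interpolation=cv2.INTER_CUBIC))
for n,u,v in[("red cap",201,308),("yel",189,298),("blue",171,279),("pink",247,305),("turq",220,267),("redgrip",265,268),("yg",280,255),("gg",305,255),("bg",320,244),("tub",262,220),("tape",352,302)]: print(n,dep("s0",u,v).round(3))
E
```

```text
red cap [0.434 0.359 0.086]
yel [0.475 0.367 0.086]
blue [0.56  0.377 0.085]
pink [0.415 0.281 0.075]
turq [0.572 0.274 0.075]
redgrip [0.509 0.202 0.081]
yg [0.543 0.151 0.081]
gg [0.518 0.105 0.079]
bg [0.546 0.052 0.079]
tub [0.775 0.088 0.059]
tape [ 0.42   0.051 -0.002]
```

View pics/s0c.png

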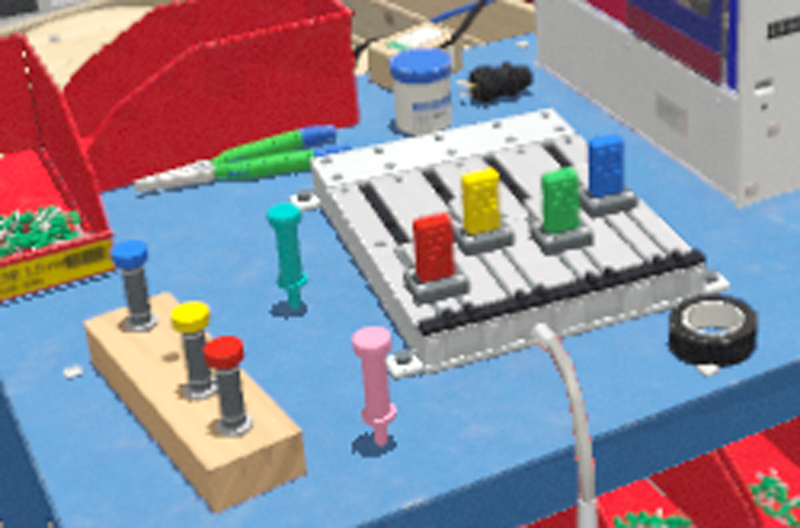

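View pics/d0c.png

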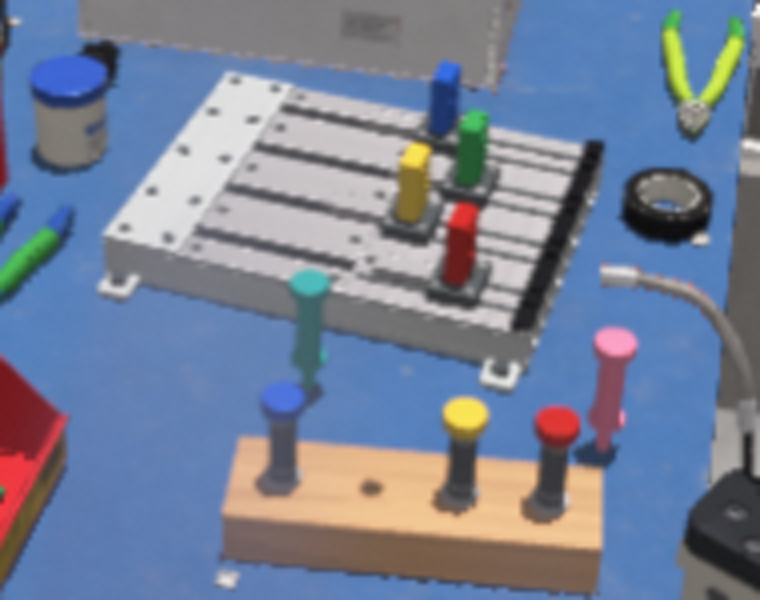

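```bash
cat >> h.py <<'E'
def go(x,y,z,yaw):
    M=T(); G=np.eye(4); G[:3,:3]=R.from_euler('xyz',[np.pi,0,yaw]).as_matrix(); G[:3,3]=x,y,z
    D=np.linalg.inv(M)@G; print("tool shift",D[:3,3].round(4),"rot deg",np.degrees(R.from_matrix(D[:3,:3]).as_rotvec()).round(2))
E
python3 - <<'E'
from h import *
S=lambda u,v:(130+u/3.2,200+v/3.2)
a=atz("s0",*S(422,325),.039);b=atz("s0",*S(703,255),.039);print("comb",a,b)
c=atz("s0",*S(315,170),.03);d=atz("s0",*S(555,113),.03);print("far",c,d)
for p,q in((a,b),(c,d)): v=p-q; print(np.hypot(*v[:2]),np.arctan2(-v[0],v[1]))
for p,q in((a,c),(b,d)): v=q-p; print(np.hypot(*v[:2]),np.arctan2(v[1],v[0]))
print("hose",dep("s0",300,304),dep("s0",311,330),dep("s0",313,360))
go(.5,.23,.26,0)
E
```

```text
comb [0.46222045 0.23344627 0.039     ] [0.44033532 0.04381603 0.039     ]
far [0.7026419  0.20970547 0.03      ] [0.6923505  0.01414852 0.03      ]
0.19088893941195562 -0.11490115385670292
0.1958275592207714 -0.052577614543026015
0.24159077199022147 -0.09842752901612167
0.2537554183595094 -0.11718180921349208
hose [0.41911967 0.17299015 0.03662264] [0.35639464 0.18491684 0.01971937] [ 0.33669736  0.19322144 -0.03269433]
tool shift [ 0.3417  0.2432 -0.0258] rot deg [ 7.000e-02  1.000e-02 -2.692e+01]
```

{"op": "move_arm", "data": {
  "rows": "0 0 0 .043 .0305 -.0033 .0876;0 0 0 .043 .0305 -.0033 .0876;0 0 0 .043 .0305 -.0033 .0876;0 0 0 .043 .0305 -.0033 .0876;0 0 0 .043 .0305 -.0033 .0876;0 0 0 .043 .0305 -.0033 .0876;0 0 0 .043 .0305 -.0033 .0876;0 0 0 .041 .0297 -.0027 .0876"
}}

```text
t: 1.15
eef_pos: [0.5009, 0.2285, 0.2605]
ee_rot: [-3.142, 0.0, -0.47]
force: [1.4, 0.5, -0.6]
width: 0.0876
gripper_force: 0.0
```

{"op": "move_arm", "data": {
  "rows": "0 0 -7 0 0 0 .0876;0 0 -7 0 0 0 .0876;0 0 -7.1 0 0 0 .0876;0 0 0 0 0 0 .0876;0 0 0 0 0 0 .0876"
}}

```text
t: 1.78
eef_pos: [0.5003, 0.2302, 0.2602]
ee_rot: [3.141, 0.0, -0.104]
force: [0.4, -0.0, -0.4]
width: 0.0876
gripper_force: 0.0
```

```bash
python3 - <<'E'
from h import *
print(T().round(4)); grab("wrist","w1")
E
```

```text
[[ 9.946e-01 -1.040e-01 -2.000e-04  5.003e-01]
 [-1.040e-01 -9.946e-01 -1.000e-04  2.302e-01]
 [-2.000e-04  1.000e-04 -1.000e+00  2.602e-01]
 [ 0.000e+00  0.000e+00  0.000e+00  1.000e+00]]
```

View pics/w1.png

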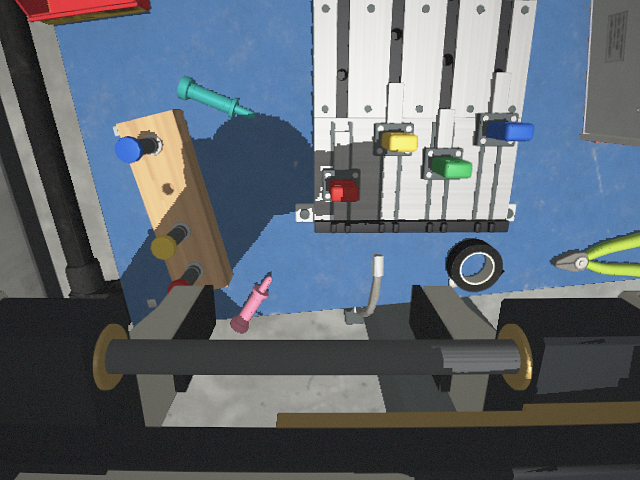

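```bash
python3 - <<'E'
from h import *
z=np.load("w1.npz"); c=z["im"][0:240,300:540]
cv2.imwrite("pics/w1c.png",cv2.resize(c,None,fx=2.5,fy=2.5,interpolation=cv2.INTER_CUBIC))
for n,u,v,h in[("L118",314,117,.03),("R118",521,117,.03),("combL",315,226,.039),("combR",508,226,.039),("coverL",317,3,.03),("combnearL",315,232,.039),("combnearR",509,232,.039)]:
    print(n,atz("w1",u,v,h).round(4),dep("w1",u,v+1).round(4))
for n,u,v in[("dotr",342,74),("doty",397,33),("dotg",447,60),("slot r",342,90),("hose",377,260),("steel",370,80),("blue cap",128,149),("ycap",163,247)]: print(n,dep("w1",u,v).round(4))
E
```

```text
L118 [0.5779 0.2212 0.03  ] [0.577  0.2213 0.0276]
R118 [0.5589 0.0277 0.03  ] [0.5561 0.0127 0.0006]
combL [0.4753 0.2307 0.039 ] [0.4727 0.2309 0.0336]
combR [0.4557 0.0399 0.039 ] [0.4532 0.0379 0.0348]
coverL [0.6724 0.2089 0.03  ] [0.6723 0.2089 0.0274]
combnearL [0.4691 0.2313 0.039 ] [4.561e-01 2.324e-01 2.000e-04]
combnearR [0.4493 0.0386 0.039 ] [ 4.339e-01  1.920e-02 -3.000e-04]
dotr [0.6143 0.1905 0.0083]
doty [0.645  0.1365 0.0087]
dotg [0.6168 0.0906 0.0102]
slot r [0.5991 0.193  0.0256]
hose [0.432  0.1714 0.0363]
steel [0.6051 0.1671 0.0287]
blue cap [0.5701 0.375  0.0863]
ycap [0.4837 0.3645 0.0863]
```

View pics/w1c.png

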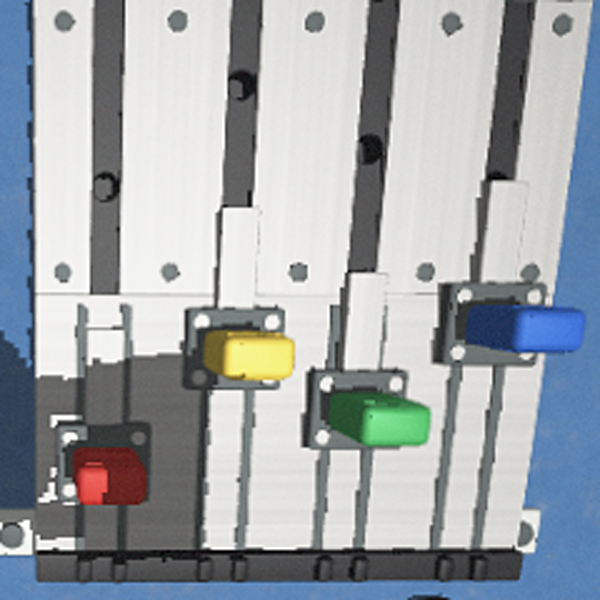

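```bash
python3 - <<'E'
from h import *
from scipy.optimize import least_squares
C=lambda u,v:(300+u/2.5,v/2.5)
pts=[(110.5,100,72),(105.5,280,72),(247,50,24),(239.5,190,24),(381,50,-24),(368,250,-24),(516,20,-72),(504.5,170,-72)]
W=[(atz("w1",*C(u,v),.028),y) for u,v,y in pts]
seam=[atz("w1",*C(u,294),.028) for u in(60,150,300,410)]
def f(p):
    c,s=np.cos(p[2]),np.sin(p[2]); g=lambda w:((w[0]-p[0])*c+(w[1]-p[1])*s,-(w[0]-p[0])*s+(w[1]-p[1])*c)
    return [g(w)[1]-y/1e3 for w,y in W]+[g(w)[0]+.0195 for w in seam]
r=least_squares(f,[.59,.13,-.1]); print(r.x.round(4),(1e3*r.fun).round(1))
p=r.x;c,s=np.cos(p[2]),np.sin(p[2])
g=lambda w:(1e3*np.array([(w[0]-p[0])*c+(w[1]-p[1])*s,-(w[0]-p[0])*s+(w[1]-p[1])*c])).round(1)
for n,u,v,h in[("rh",105,187,.024),("yh",241.5,85,.024),("gh",370,150,.024),("bh top",499,173,.024),("rface",105,330,.036),("rf2",105,305,.036),("yface",240,208,.036),("gface",368,272,.036),("bface",509,181,.036),("comb near",280,580,.039)]:
    w=atz("w1",*C(u,v),h); print(n,w.round(4),g(w))
np.save("g.npy",p)
for n,u,v,h in[("bcap",128,149,.085),("ycap",163,247,.085),("bcol",155,144,.032),("yc",182,235,.032),("empty",168,188,.03),("corner1",116,125,.03),("c2",180,110,.03),("c3",231,282,.03)]: print(n,atz("w1",u,v,h).round(4))
E
```

```text
[ 0.587   0.1209 -0.0945] [-0.4  0.6 -0.3  0.1  0.3 -0.8  1.2 -0.6  0.3  0.1 -0.2 -0.3]
rh [0.6124 0.1917 0.024 ] [18.6 72.9]
yh [0.6418 0.1402 0.024 ] [52.8 24.3]
gh [0.6156 0.0943 0.024 ] [ 31.  -23.9]
bh top [0.6033 0.0466 0.024 ] [ 23.3 -72.5]
rface [0.562  0.1968 0.036 ] [-32.   73.1]
rf2 [0.571 0.196 0.036] [-23.1  73.2]
yface [0.5996 0.1451 0.036 ] [10.3 25.2]
gface [0.5731 0.0993 0.036 ] [-11.8 -22.9]
bface [0.5997 0.0483 0.036 ] [ 19.5 -71.1]
comb near [0.4593 0.1356 0.039 ] [-128.6    2.5]
bcap [0.57   0.3756 0.085 ]
ycap [0.4833 0.3651 0.085 ]
bcol [0.5696 0.3737 0.032 ]
yc [0.4777 0.3662 0.032 ]
empty [0.5264 0.371  0.03  ]
corner1 [0.5909 0.4077 0.03  ]
c2 [0.5974 0.3444 0.03  ]
c3 [0.4204 0.3257 0.03  ]
```

```bash
python3 - <<'E'
from h import *
p=np.load("g.npy");c,s=np.cos(p[2]),np.sin(p[2])
g=lambda w:(1e3*np.array([(w[0]-p[0])*c+(w[1]-p[1])*s,-(w[0]-p[0])*s+(w[1]-p[1])*c,w[2]])).round(0)
for u,v in[(600,20),(595,60),(592,100),(590,130),(620,138),(637,60)]: w=dep("w1",u,v);print(w.round(3),g(w))
for u,v in[(410,250),(385,200),(330,215),(350,180),(310,225)]: w=dep("s0",u,v);print("s",w.round(3),g(w))
E
```

```text
[ 0.638 -0.045  0.023] [  66. -161.   23.]
[ 0.604 -0.047  0.018] [  33. -166.   18.]
[ 0.568 -0.046  0.019] [  -3. -168.   19.]
[ 0.539 -0.048  0.017] [ -31. -173.   17.]
[ 0.535 -0.046  0.062] [ -36. -171.   62.]
[ 0.598 -0.047  0.07 ] [  27. -166.   70.]
s [ 0.534 -0.2   -0.001] [ -22. -325.   -1.]
s [ 0.531 -0.111  0.153] [ -34. -236.  153.]
s [ 0.661 -0.045  0.083] [  89. -158.   83.]
s [ 0.577 -0.046  0.199] [   6. -167.  199.]
s [ 0.76  -0.043  0.018] [ 187. -147.   18.]
```

```bash
python3 - <<'E'
from h import *
go(.482,.3655,.14,-.0975)
E
```

```text
tool shift [-0.0323 -0.1327  0.1203] rot deg [ 0.01  0.01 -0.35]
```

{"op": "move_arm", "data": {
  "rows": "0 0 -.35 -.0065 -.0265 .024 .05;0 0 0 -.0065 -.0265 .024 .05;0 0 0 -.0065 -.0265 .024 .05;0 0 0 -.0065 -.0265 .024 .05;0 0 0 -.0063 -.0267 .024 .05;0 0 0 0 0 0 .05;0 0 0 0 0 0 .05"
}}

```text
t: 2.7
eef_pos: [0.4812, 0.3653, 0.1406]
ee_rot: [3.141, -0.0, -0.096]
force: [0.3, 0.1, 0.5]
width: 0.0498
gripper_force: 0.0
```

```bash
cat >> h.py <<'E'
HS={"red":[(0,6),(174,180)],"yellow":[(22,32)],"green":[(50,72)],"blue":[(104,118)]}
def caps(f,zlo=.078,zhi=.092,col=("red","yellow","blue")):
    z=np.load(""+f+".npz"); hsv=cv2.cvtColor(z["im"],cv2.COLOR_BGR2HSV)
    for n in col:
        m=np.zeros(hsv.shape[:2],bool)
        for a,b in HS[n]: m|=cv2.inRange(hsv,(a,130,60),(b,255,255))>0
        vu=np.argwhere(m); P=[]
        for v,u in vu[::2]:
            w=dep2(z,u,v)
            if zlo<w[2]<zhi: P.append(w)
        P=np.array(P)
        if len(P)>15:
            lo,hi=P.min(0),P.max(0); print(n,len(P),"mid",((lo+hi)/2).round(4),"size",(hi-lo).round(4),"mean",P.mean(0).round(4))
def dep2(z,u,v):
    K=z["K"]; k=float(z["k1"]); p=np.array([(u-K[0,2])/K[0,0],(v-K[1,2])/K[1,1]]); x=p
    for _ in range(6): x=p/(1+k*(x@x))
    return z["W"][:3,3]+z["W"][:3,:3]@np.array([x[0],x[1],1])*z["d"][v,u]
E
python3 - <<'E'
from h import *
print(T()[:3,3]); grab("wrist","w2"); caps("w2"); caps("w1")
E
```

```text
[0.48115391 0.36527767 0.14058785]
red 933 mid [0.4766 0.2808 0.0825] size [0.0885 0.1808 0.0089] mean [0.4798 0.2774 0.0823]
yellow 559 mid [0.4826 0.366  0.0829] size [0.0209 0.021  0.0091] mean [0.4836 0.3659 0.085 ]
blue 513 mid [0.5696 0.3764 0.0851] size [0.0207 0.0206 0.0051] mean [0.57   0.3782 0.0854]
red 260 mid [0.4805 0.2797 0.0823] size [0.0803 0.1798 0.0086] mean [0.5002 0.2338 0.0811]
yellow 346 mid [0.5154 0.2569 0.0827] size [0.0862 0.237  0.0093] mean [0.5047 0.298  0.0833]
blue 522 mid [0.5614 0.2144 0.0828] size [0.0367 0.3449 0.0096] mean [0.5611 0.2289 0.083 ]
```

View pics/w2.png

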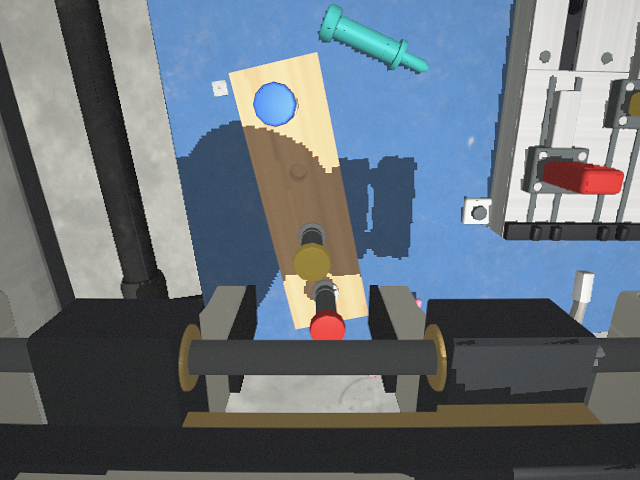

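The wrist view shows the yellow cap at (312,262), between the fingers, as measured. I'll descend and grip it.

{"op": "move_arm", "data": {
  "rows": "0 0 0 .0014 -.0008 .03 .05;0 0 0 0 0 .03 .05;0 0 0 0 0 .0345 .05;0 0 0 0 0 0 .05;0 0 0 0 0 0 .008;0 0 0 0 0 0 .008;0 0 0 0 0 0 .008;0 0 0 0 0 0 .008",
  "squeeze": 25
}}

```text
t: 3.75
eef_pos: [0.4829, 0.3664, 0.0468]
ee_rot: [-3.141, -0.001, -0.095]
force: [0.1, -1.5, 3.4]
width: 0.0211
gripper_force: 25.0
```

```bash
python3 - <<'E'
from h import *
print(arm.get_state()["width"]); im,d=grab("wrist","w3"); cv2.imwrite("pics/w3c.png",cv2.resize(im[180:420,180:460],None,fx=2.5,fy=2.5))
E
```

```text
0.02106234957921478
```

View pics/w3c.png

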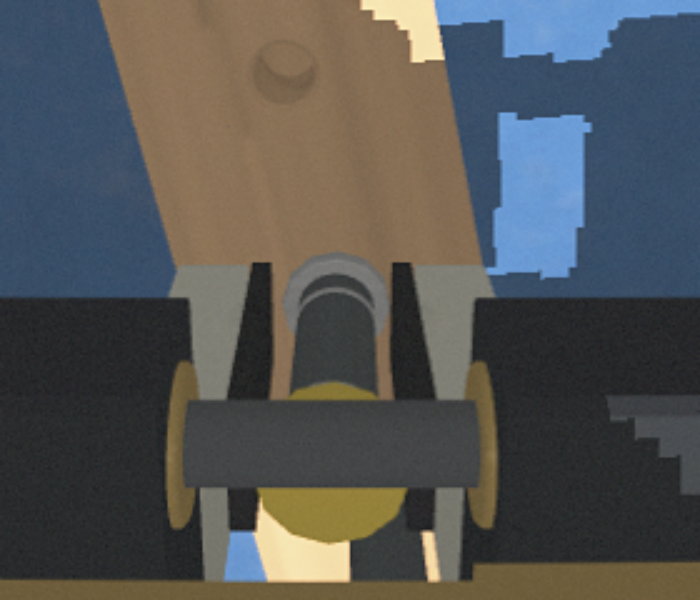

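The pads are about 38 mm tall and they catch the cap. I'll lower 3 mm so they fit between the collar and the cap.

{"op": "move_arm", "data": {
  "rows": "0 0 0 0 0 0 .04;0 0 0 0 0 0 .04;0 0 0 0 0 .0033 .04;0 0 0 0 0 0 .04;0 0 0 0 0 0 .008;0 0 0 0 0 0 .008;0 0 0 0 0 0 .008;0 0 0 0 0 0 .008",
  "squeeze": 25
}}

```text
t: 4.8
eef_pos: [0.4826, 0.3661, 0.0426]
ee_rot: [-3.142, -0.0, -0.095]
force: [-0.5, -0.4, -0.6]
width: 0.0204
gripper_force: 25.0
```

{"op": "move_arm", "data": {
  "rows": "0 0 0 0 0 0 .04;0 0 0 0 0 0 .04;0 0 0 0 0 -.0018 .04;0 0 0 0 0 0 .04;0 0 0 0 0 0 .008;0 0 0 0 0 0 .008;0 0 0 0 0 0 .008;0 0 0 0 0 0 .008",
  "squeeze": 25
}}

```text
t: 5.8
eef_pos: [0.4825, 0.366, 0.0443]
ee_rot: [3.142, 0.0, -0.095]
force: [0.1, 0.6, 0.4]
width: 0.0205
gripper_force: 25.0
```

```bash
python3 - <<'E'
from h import *
for u,v in[(239,262),(241,264),(400,262),(401,528),(408,300),(415,350),(420,450),(424,500),(428,522),(340,500),(300,500),(335,350),(335,270)]:
    w=dep("w3",180+u/2.5,180+v/2.5); print(u,v,w.round(4))
grab("wrist","w4"); caps("w4",.07,.1,("yellow",))
for u,v in[(400,262),(408,300),(415,350),(420,450),(424,500),(428,522),(335,350)]:
    w=dep("w4",180+u/2.5,180+v/2.5); print(u,v,w.round(4))
E
```

```text
239 262 [0.4908 0.3833 0.0303]
241 264 [0.4965 0.381  0.0437]
400 262 [0.4922 0.3537 0.0391]
401 528 [0.4447 0.3577 0.0502]
408 300 [0.4926 0.3534 0.0546]
415 350 [0.4916 0.3535 0.0688]
420 450 [0.5126 0.3559 0.1227]
424 500 [0.4791 0.3545 0.0868]
428 522 [0.4744 0.3541 0.0855]
340 500 [0.4788 0.3659 0.0851]
300 500 [0.4797 0.3713 0.0856]
335 350 [0.4893 0.3655 0.0628]
335 270 [0.4894 0.3655 0.0341]
yellow 667 mid [0.4823 0.3663 0.0814] size [0.0216 0.0206 0.011 ] mean [0.479  0.3667 0.085 ]
400 262 [0.492  0.3533 0.0372]
408 300 [0.4917 0.353  0.0511]
415 350 [0.4918 0.3531 0.0673]
420 450 [0.513  0.3556 0.1212]
424 500 [0.4781 0.3541 0.0835]
428 522 [0.4735 0.3538 0.0824]
335 350 [0.4885 0.3652 0.0596]
```

The pads reach 40 mm above the TCP, so the cap is always what gets gripped. I'll centre the grip on the cap and squeeze harder.

{"op": "move_arm", "data": {
  "rows": "0 0 0 0 0 0 .04;0 0 0 0 0 0 .04;0 0 0 0 0 -.0235 .04;0 0 0 0 0 0 .04;0 0 0 0 0 0 .008;0 0 0 0 0 0 .008;0 0 0 0 0 0 .008;0 0 0 0 0 0 .008",
  "squeeze": 45
}}

```text
t: 6.85
eef_pos: [0.4824, 0.3659, 0.0675]
ee_rot: [3.141, 0.0, -0.096]
force: [0.7, -0.1, -0.8]
width: 0.0204
gripper_force: 45.0
```

```bash
cat >> h.py <<'E'
p=np.load("g.npy")
def gw(x,y):
    c,s=np.cos(p[2]),np.sin(p[2]); return p[0]+x*c-y*s, p[1]+x*s+y*c
def w2g(w):
    c,s=np.cos(p[2]),np.sin(p[2]); return ((w[0]-p[0])*c+(w[1]-p[1])*s,-(w[0]-p[0])*s+(w[1]-p[1])*c)
E
python3 - <<'E'
from h import *
print(T()[:3,3].round(4)); print(gw(.046,.024)); go(*gw(.046,.024),.130,-.0945)
E
```

```text
[0.4824 0.3659 0.0675]
(np.float64(0.6350610030377253), np.float64(0.14048829828293785))
tool shift [ 0.1734  0.2098 -0.0625] rot deg [ 0.03  0.02 -0.06]
```

{"op": "move_arm", "data": {
  "rows": "0 0 0 0 0 -.02 .008;0 0 0 0 0 -.0275 .008;0 0 0 0 0 -.03 .008;0 0 0 .043 .052 0 .008;0 0 0 .043 .052 0 .008;0 0 0 .043 .052 0 .008;0 0 0 .0444 .0538 0 .008;0 0 0 0 0 0 .008"
}}

```text
t: 7.85
eef_pos: [0.6243, 0.155, 0.1446]
ee_rot: [3.141, 0.001, -0.101]
force: [-0.6, 0.5, -1.4]
width: 0.0202
gripper_force: 45.0
```

```bash
python3 - <<'E'
from h import *
s=arm.get_state(); print(s["width"],s["gripper_force"],s["force"]); print(T()[:3,3].round(4),np.array(w2g(T()[:2,3])).round(4)); grab("wrist","w5"); caps("w5",.1,.2,("yellow",))
im=np.load("w5.npz")["im"];cv2.imwrite("pics/w5c.png",im[60:480,120:600])
E
```

```text
0.02022056252078205 44.999454617500305 [-0.61725125  0.51733536 -1.37291736]
[0.6243 0.155  0.1446] [0.0339 0.0375]
yellow 782 mid [0.6289 0.1555 0.1535] size [0.0129 0.0207 0.0219] mean [0.6296 0.155  0.1617]
```

View pics/w5c.png

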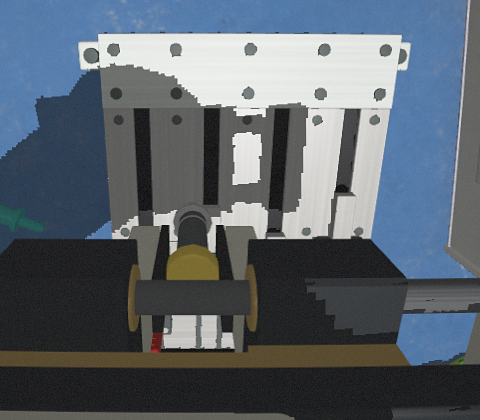

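```bash
python3 - <<'E'
from h import *
for n,u,v in [("r",142.5,120),("r",144,200),("y",211,120),("y",211,200),("g",281,120),("g",276,205),("cov",160,107),("cov",320,107)]: print(n,(1e3*np.array(w2g(atz("w5",120+u,60+v,.028)))).round(1))
# automatic slot profile at row 190
z=np.load("w5.npz"); 
for row in(180,200,230): 
    d=z["d"][row,225:480]; P=[dep2(z,u,row) for u in range(225,480)]
    Z=np.array([w[2] for w in P]); Y=np.array([w2g(w)[1] for w in P])*1e3
    low=(Z<.0262)&(Z>.015)&(abs(Y)<90); 
    idx=np.where(low)[0]; gr=np.split(idx,np.where(np.diff(idx)>2)[0]+1)
    print(row,[(round(Y[g].mean(),1),len(g)) for g in gr if len(g)>4], round(np.median(Z[(Z>.02)&(Z<.035)]),4))
E
```

```text
r [72.4 71.8]
r [13.8 73.2]
y [72.1 24.9]
y [13.6 24.4]
g [ 71.9 -23. ]
g [  9.4 -23.3]
cov [81.1 59.5]
cov [ 80.7 -49.1]
180 [(np.float64(72.9), 16), (np.float64(24.4), 16), (np.float64(-23.5), 16), (np.float64(-72.5), 14)] 0.0282
200 [(np.float64(72.8), 16), (np.float64(28.2), 5), (np.float64(20.8), 6), (np.float64(-24.0), 15), (np.float64(-72.3), 15)] 0.0282
230 [(np.float64(72.7), 15), (np.float64(24.4), 15), (np.float64(-72.3), 14)] 0.0282
```

{"op": "move_arm", "data": {
  "rows": "0 0 0 0 0 0 .008;0 0 0 0 0 0 .008"
}}

```text
t: 8.15
eef_pos: [0.6222, 0.1602, 0.1454]
ee_rot: [-3.141, -0.0, -0.094]
force: [0.5, 0.6, 0.6]
width: 0.0198
gripper_force: 45.0
```

```bash
python3 - <<'E'
from h import *
for f in("w5","w1"):
    z=np.load(f+".npz"); Q=[]
    for v in range(0,300):
        for u in range(200,560):
            w=dep2(z,u,v)
            if .004<w[2]<.018:
                a=w2g(atz(f,u,v,.024)); Q.append(a)
    Q=1e3*np.array(Q)
    for y in(72,24,-24,-72):
        m=(abs(Q[:,1]-y)<5)&(Q[:,0]>5)&(Q[:,0]<75)
        if m.sum()>3: q=Q[m]; print(f,y,m.sum(),"x",q[:,0].min().round(1),q[:,0].max().round(1),"y",q[:,1].min().round(1),q[:,1].max().round(1))
print((1e3*np.array(w2g(T()[:2,3]))).round(1)); go(*gw(.045,.0243),.0865,-.0945)
E
```

```text
w5 72 88 x 16.2 23.2 y 68.3 76.4
w5 24 112 x 50.0 57.3 y 20.3 28.8
w5 -24 93 x 28.9 35.7 y -26.4 -19.0
w5 -72 63 x 17.7 23.2 y -73.5 -67.1
w1 72 71 x 15.0 22.8 y 70.1 76.6
w1 24 76 x 48.6 56.9 y 21.2 28.6
w1 -24 64 x 26.7 35.2 y -25.7 -19.0
w1 -72 12 x 20.8 23.4 y -71.2 -67.4
[31.4 42.4]
tool shift [0.0136 0.0181 0.0589] rot deg [-0.01 -0.    0.04]
```

{"op": "move_arm", "data": {
  "rows": "0 0 0 .0068 .009 0 .008;0 0 0 .0068 .0091 0 .008;0 0 0 0 0 .02 .008;0 0 0 0 0 .02 .008;0 0 0 0 0 .0169 .008;0 0 0 0 0 0 .008;0 0 0 0 0 0 .008"
}}

```text
t: 9.02
eef_pos: [0.6351, 0.1398, 0.089]
ee_rot: [-3.141, -0.001, -0.095]
force: [-0.0, 0.3, -0.1]
width: 0.0199
gripper_force: 45.0
```

```bash
cat >> h.py <<'E'
def st():
    s=arm.get_state(); print("g mm",(1e3*np.array(w2g(T()[:2,3]))).round(1),"z",round(T()[2,3],4),"F",np.array(s["force"]).round(1),"w",round(s["width"],4),"gf",round(s["gripper_force"],1),"t",round(s["t"],1))
E
python3 - <<'E'
from h import *
st(); go(*gw(.045,.0243),.0865,-.0945)
E
```

```text
g mm [46.1 23.3] z 0.089 F [-0.   0.3 -0.1] w 0.0199 gf 45.0 t 9.0
tool shift [-0.0011 -0.001   0.0025] rot deg [-0.01 -0.04 -0.04]
```

{"op": "move_arm", "data": {
  "rows": "0 0 0 0 -.001 .004 .008;0 0 0 0 0 .002 .008;0 0 0 0 0 .002 .008;0 0 0 0 0 .001 .008;0 0 0 0 0 0 .008"
}}

```text
t: 9.65
eef_pos: [0.6357, 0.1409, 0.0808]
ee_rot: [-3.141, -0.002, -0.095]
force: [-0.2, -1.2, 5.6]
width: 0.02
gripper_force: 45.0
```

{"op": "move_arm", "data": {
  "rows": "0 0 0 .0015 0 0 .008;0 0 0 .0015 0 0 .008;0 0 0 .0015 0 0 .008;0 0 0 .001 0 0 .008;0 0 0 0 0 .001 .008;0 0 0 0 0 0 .008"
}}

```text
t: 10.4
eef_pos: [0.6413, 0.1404, 0.0804]
ee_rot: [-3.141, -0.003, -0.095]
force: [-1.4, -0.8, 9.4]
width: 0.0201
gripper_force: 45.0
```

```bash
python3 - <<'E'
from h import *
st()
E
```

```text
g mm [52.2 24.5] z 0.0804 F [-1.4 -0.8  9.4] w 0.0201 gf 45.0 t 10.4
```

{"op": "move_arm", "data": {
  "rows": "0 0 0 .001 0 0 .008;0 0 0 .001 0 0 .008;0 0 0 0 0 0 .008"
}}

```text
t: 10.78
eef_pos: [0.6431, 0.1402, 0.0802]
ee_rot: [-3.141, -0.002, -0.095]
force: [-2.5, 0.1, 9.2]
width: 0.0207
gripper_force: 45.0
```

{"op": "move_arm", "data": {
  "rows": "0 0 0 .001 0 0 .008;0 0 0 .001 0 0 .008;0 0 0 0 0 0 .008"
}}

```text
t: 11.15
eef_pos: [0.6448, 0.14, 0.0801]
ee_rot: [-3.141, -0.002, -0.095]
force: [-3.1, -0.7, 8.5]
width: 0.0204
gripper_force: 45.0
```

```bash
python3 - <<'E'
from h import *
st(); im,d=grab("wrist","w6"); a=cv2.resize(im[150:410,230:430],None,fx=2.3,fy=2.3,interpolation=cv2.INTER_CUBIC)
im2,_=grab("side","d6"); b=cv2.resize(im2[200:320,250:370],None,fx=2.8,fy=2.8,interpolation=cv2.INTER_CUBIC); b=cv2.copyMakeBorder(b,0,a.shape[0]-b.shape[0],0,0,0)
cv2.imwrite("pics/w6c.png",np.hstack([a,b])); print(a.shape,b.shape)
E
```

```text
g mm [55.7 24.4] z 0.0801 F [-3.1 -0.7  8.5] w 0.0204 gf 45.0 t 11.2
(598, 460, 3) (598, 336, 3)
```

View pics/w6c.png

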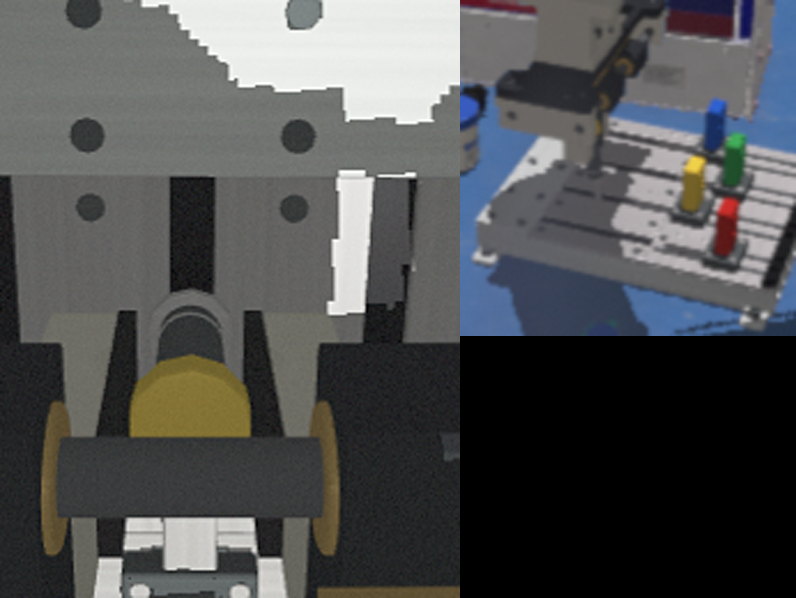

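```bash
python3 - <<'E'
from h import *
for v,h in((290,.048),(290,.044),(355,.099),(315,.048)): print(v,h,(1e3*np.array(w2g(atz("w6",230+190/2.3,150+v/2.3,h)))).round(1))
print(dep("w6",230+190/2.3,150+296/2.3)); caps("w6",.09,.11,("yellow",))
print([ (1e3*np.array(w2g(dep("w6",230+190/2.3,150+v/2.3)))).round(1).tolist()+[dep("w6",230+190/2.3,150+v/2.3)[2].round(4)] for v in(286,294,300,306,312,320,340,360,365,400)])
E
```

```text
290 0.048 [59.7 24.8]
290 0.044 [58.  24.8]
355 0.099 [70.4 24.7]
315 0.048 [53.7 24.8]
[0.64612194 0.14020777 0.04523608]
yellow 775 mid [0.6494 0.1403 0.0949] size [0.0127 0.0204 0.0096] mean [0.6498 0.14   0.0969]
[[47.2, 24.8, np.float64(0.0167)], [57.8, 24.8, np.float64(0.0459)], [56.7, 24.8, np.float64(0.0466)], [56.2, 24.8, np.float64(0.0488)], [57.2, 24.8, np.float64(0.054)], [57.7, 24.8, np.float64(0.059)], [58.9, 24.7, np.float64(0.0707)], [66.6, 24.7, np.float64(0.0936)], [66.1, 24.7, np.float64(0.0944)], [61.0, 24.7, np.float64(0.0971)]]
```

The dowel has pivoted in the grip: the tip trails by about 8°. I'll lift it, tilt the tool to bring it upright, and set it down nearer the hole.

{"op": "move_arm", "data": {
  "rows": "0 0 0 0 0 -.004 .008;0 2.5 0 0 0 0 .008;0 2.5 0 0 0 0 .008;0 2.5 0 0 0 0 .008;0 0 0 0 0 0 .008",
  "squeeze": 60
}}

```text
t: 11.88
eef_pos: [0.6432, 0.1397, 0.0824]
ee_rot: [3.141, -0.13, -0.095]
force: [0.4, -0.2, -0.6]
width: 0.0198
gripper_force: 60.0
```

```bash
cat >> h.py <<'E'
def dowel(f,yl,x0=None):
    """profile of far (visible) side of held dowel along lane centre: print x (gauge mm) vs z, with radius removed"""
    z=np.load(""+f+".npz"); out=[]
    for v in range(150,400):
        for u in range(240,400):
            w=dep2(z,u,v)
            if w[2]<.03: continue
            a=w2g(w)
            if abs(a[1]-yl)<.002: out.append((a[0]*1e3,w[2]*1e3))
    return np.array(out)
def tilt(f,yl,lo,hi,r=7):
    o=dowel(f,yl); m=(o[:,1]>lo)&(o[:,1]<hi); o=o[m]; 
    for _ in range(3):
        k=np.polyfit(o[:,1],o[:,0],1); e=abs(np.polyval(k,o[:,1])-o[:,0]); o=o[e<2.5*np.median(e)+.3]
    print("slope",k[0].round(3),"n",len(o)); return k
E
python3 - <<'E'
from h import *
st(); grab("wrist","w7")
tb=T()[2,3]-.0571; print("tip z",tb)
k=tilt("w7",.0247,1e3*tb+28,1e3*tb+60); print("axis x at tip",np.polyval(k,1e3*tb)-7,"at cap",np.polyval(k,1e3*tb+70)-7)
k=tilt("w6",.0247,52,82); print("w6 tip",np.polyval(k,24)-7)
E
```

```text
g mm [54.1 23.9] z 0.0824 F [ 0.4 -0.2 -0.6] w 0.0198 gf 60.0 t 11.9
tip z 0.02547350671702306
slope -0.14 n 262
axis x at tip 61.64987415342401 at cap 51.84973415938456
slope 0.142 n 160
w6 tip 45.37461531601617
```

{"op": "move_arm", "data": {
  "rows": "0 0 0 0 0 -.004 .008;0 -2.5 0 0 0 0 .008;0 -2.5 0 0 0 0 .008;0 -2.4 0 0 0 0 .008;0 0 0 0 0 0 .008;0 0 0 0 0 0 .008"
}}

```text
t: 12.68
eef_pos: [0.6436, 0.1397, 0.0862]
ee_rot: [3.142, -0.002, -0.096]
force: [-0.5, -0.8, -0.7]
width: 0.0199
gripper_force: 60.0
```

```bash
python3 - <<'E'
from h import *
st(); grab("wrist","w7")
tb=T()[2,3]-.0571
for y in(.0237,.0247):
  k=tilt("w7",y,1e3*tb+28,1e3*tb+60); print("axis x at tip",np.polyval(k,1e3*tb)-7,"at cap",np.polyval(k,1e3*tb+70)-7)
go(*gw(.0527,.0243),.084,-.0945)
E
```

```text
g mm [54.6 24. ] z 0.0862 F [-0.5 -0.8 -0.7] w 0.0199 gf 60.0 t 12.7
slope -0.009 n 269
axis x at tip 54.56868272975057 at cap 53.949697453069355
slope -0.007 n 267
axis x at tip 54.516258685134005 at cap 54.03366216880662
tool shift [-0.0016 -0.0003  0.0023] rot deg [ 0.01 -0.11 -0.06]
```

{"op": "move_arm", "data": {
  "rows": "0 0 0 -.0017 -.0003 0 .008;0 0 0 0 0 .003 .008;0 0 0 0 0 .003 .008;0 0 0 0 0 .0015 .008;0 0 0 0 0 .001 .008;0 0 0 0 0 0 .008"
}}

```text
t: 13.48
eef_pos: [0.6419, 0.1403, 0.0778]
ee_rot: [3.141, -0.002, -0.095]
force: [0.3, 0.2, -0.5]
width: 0.0201
gripper_force: 60.0
```

It has dropped in. I'll press it home.

{"op": "move_arm", "data": {
  "rows": "0 0 0 0 0 .003 .008;0 0 0 0 0 .003 .008;0 0 0 0 0 .003 .008;0 0 0 0 0 .003 .008;0 0 0 0 0 .0015 .008;0 0 0 0 0 .0005 .008;0 0 0 0 0 0 .008"
}}

```text
t: 14.35
eef_pos: [0.6426, 0.1402, 0.0651]
ee_rot: [-3.141, -0.003, -0.095]
force: [-1.0, -0.9, 6.9]
width: 0.0199
gripper_force: 60.0
```

{"op": "move_arm", "data": {
  "rows": "0 0 0 0 0 0 .05;0 0 0 0 0 0 .05;0 0 0 0 0 -.03 .05;0 0 0 0 0 -.03 .05;0 0 0 -.06 0 0 .0;0 0 0 -.06 0 0 .0;0 0 0 0 0 0 .0;0 0 0 0 0 0 .0"
}}

```text
t: 15.35
eef_pos: [0.5229, 0.1523, 0.1243]
ee_rot: [-3.141, -0.003, -0.094]
force: [1.0, 0.1, -0.5]
width: 0.0157
gripper_force: 0.0
```

```bash
python3 - <<'E'
from h import *
st(); go(*gw(-.066,.0243),.058,-.0945); grab("wrist","w8"); caps("w8",.065,.1,("yellow","green","blue"))
z=np.load("w8.npz")
for f in("w2",):
    z=np.load(f+".npz"); hsv=cv2.cvtColor(z["im"],cv2.COLOR_BGR2HSV); m=cv2.inRange(hsv,(0,130,60),(6,255,255))|cv2.inRange(hsv,(174,130,60),(180,255,255))
    P=np.array([dep2(z,u,v) for v,u in np.argwhere(m>0)]); P=P[(P[:,1]>.33)&(P[:,2]>.078)]; print("red",(P.min(0)+P.max(0))/2,np.ptp(P,axis=0))
E
```

```text
g mm [-66.8  25.2] z 0.1243 F [ 1.   0.1 -0.5] w 0.0157 gf 0.0 t 15.3
tool shift [0.0006 0.0009 0.0663] rot deg [-0.04 -0.17  0.01]
yellow 1039 mid [0.5977 0.1461 0.0757] size [0.1094 0.0311 0.0197] mean [0.5831 0.1471 0.0804]
green 430 mid [0.5244 0.1043 0.0737] size [0.0147 0.0238 0.0172] mean [0.5254 0.1051 0.0782]
blue 797 mid [0.5507 0.0539 0.0736] size [0.0156 0.024  0.0172] mean [0.5518 0.0558 0.078 ]
red [0.49817624 0.36086799 0.18463695] [0.13225595 0.02060576 0.21321082]
```

{"op": "move_arm", "data": {
  "rows": "0 0 0 0 .001 .033 0;0 0 0 0 0 .033 0;0 0 0 .006 0 0 0;0 0 0 .007 0 0 0;0 0 0 .007 0 0 0;0 0 0 .007 0 0 0;0 0 0 .007 0 0 0;0 0 0 0 0 0 0"
}}

```text
t: 16.4
eef_pos: [0.5574, 0.1478, 0.0582]
ee_rot: [-3.141, -0.003, -0.096]
force: [-0.7, -0.8, -0.1]
width: 0.0001
gripper_force: 0.0
```

```bash
python3 - <<'E'
from h import *
st()
E
```

```text
g mm [-32.   23.9] z 0.0582 F [-0.7 -0.8 -0.1] w 0.0001 gf 0.0 t 16.4
```

{"op": "move_arm", "data": {
  "rows": "0 0 0 .003 0 0 0;0 0 0 .002 0 0 0;0 0 0 .002 0 0 0;0 0 0 0 0 0 0"
}}

```text
t: 16.9
eef_pos: [0.5634, 0.1469, 0.0578]
ee_rot: [-3.142, -0.002, -0.095]
force: [-0.1, -0.6, 1.5]
width: 0.0004
gripper_force: 0.1
```

{"op": "move_arm", "data": {
  "rows": "0 0 0 .001 0 0 0;0 0 0 .001 0 0 0;0 0 0 0 0 0 0"
}}

```text
t: 17.27
eef_pos: [0.5644, 0.1468, 0.0578]
ee_rot: [3.141, -0.001, -0.096]
force: [-6.0, 2.4, 3.9]
width: 0.0005
gripper_force: 2.9
```

```bash
python3 - <<'E'
from h import *
st()
E
```

```text
g mm [-24.9  23.6] z 0.0578 F [-6.   2.4  3.9] w 0.0005 gf 2.9 t 17.3
```

{"op": "move_arm", "data": {
  "rows": "0 0 0 -.02 0 0 0;0 0 0 0 0 -.05 0;0 0 0 0 0 -.05 0;0 0 0 0 0 0 0;0 0 0 0 0 0 0"
}}

```text
t: 17.9
eef_pos: [0.5451, 0.1485, 0.1577]
ee_rot: [-3.141, -0.002, -0.096]
force: [0.2, -0.2, -0.7]
width: 0.0003
gripper_force: 0.0
```

```bash
cat >> h.py <<'E'
def red(f,n,box,zlo=.075,zhi=.092):
    z=np.load(""+f+".npz"); hsv=cv2.cvtColor(z["im"],cv2.COLOR_BGR2HSV); m=np.zeros(hsv.shape[:2],bool)
    for a,b in HS[n]: m|=cv2.inRange(hsv,(a,130,50),(b,255,255))>0
    P=np.array([dep2(z,u,v) for v,u in np.argwhere(m)]); x0,x1,y0,y1=box
    P=P[(P[:,0]>x0)&(P[:,0]<x1)&(P[:,1]>y0)&(P[:,1]<y1)&(P[:,2]>zlo)&(P[:,2]<zhi)]
    if len(P)<10: print(n,"none"); return
    c=(P.min(0)+P.max(0))/2; print(n,len(P),c.round(4),"size",np.ptp(P,axis=0).round(4),"gauge",(1e3*np.array(w2g(c))).round(1))
E
python3 - <<'E'
from h import *
st(); grab("wrist","w9")
red("w9","yellow",(.62,.68,.1,.18)); red("w9","yellow",(.5,.62,.1,.18)); red("w9","blue",(.5,.62,.0,.1)); red("w9","red",(.4,.62,.15,.25))
red("w9","red",(.35,.62,.3,.45));red("w9","blue",(.5,.62,.3,.45)); red("w2","red",(.35,.62,.3,.45))
# tongue profile along yellow lane
z=np.load("w9.npz"); 
o=[]
for v in range(0,300):
    for u in range(200,450):
        w=dep2(z,u,v); a=w2g(w)
        if abs(a[1]-.0245)<.002 and a[0]>-.03 and a[0]<.07: o.append((a[0]*1e3,w[2]*1e3))
o=np.array(o)
for b in range(-10,66,4):
    m=(o[:,0]>=b)&(o[:,0]<b+4); 
    if m.any(): print(b,m.sum(),o[m,1].min().round(1),o[m,1].max().round(1))
go(.439,.361,.14,-.0945)
E
```

```text
g mm [-44.3  23.5] z 0.1577 F [ 0.2 -0.2 -0.7] w 0.0003 gf 0.0 t 17.9
yellow 313 [0.6436 0.1408 0.0831] size [0.0209 0.021  0.0048] gauge [54.5 25.1]
yellow 939 [0.5837 0.1465 0.0789] size [0.0155 0.0238 0.0077] gauge [-5.7 25.1]
blue 889 [0.5508 0.0537 0.0789] size [0.0156 0.0242 0.0077] gauge [-29.7 -70.3]
red 189 [0.5181 0.201  0.0779] size [0.0053 0.023  0.0058] gauge [-76.1  73.2]
red 295 [0.4401 0.3549 0.0817] size [0.0194 0.0113 0.0098] gauge [-168.3  219. ]
blue none
red 886 [0.441  0.3609 0.0818] size [0.018  0.0206 0.0106] gauge [-167.9  225.1]
-10 40 79.5 82.0
-6 46 78.7 82.4
-2 102 37.8 82.1
2 36 37.7 40.7
6 39 35.4 40.2
10 33 35.8 38.3
14 38 35.9 38.1
18 38 35.6 38.5
22 38 35.7 39.1
26 36 35.3 38.6
30 36 35.6 38.6
34 35 35.6 38.3
38 373 35.5 308.6
42 57 32.2 84.9
46 64 82.3 85.0
50 64 81.6 85.6
54 64 81.8 84.9
58 63 82.2 85.3
62 50 81.3 84.7
tool shift [-0.1256 -0.2016  0.0168] rot deg [ 0.02 -0.05 -0.07]
```

Yellow is done: the cap-to-grip spacing is 60.2 mm, against 60 for contact. Red is next.

{"op": "move_arm", "data": {
  "rows": "0 0 0 -.0252 -.0403 .0034 .02;0 0 0 -.0252 -.0403 .0034 .05;0 0 0 -.0252 -.0403 .0034 .05;0 0 0 -.0252 -.0403 .0034 .05;0 0 0 -.0245 -.0404 .0034 .05;0 0 0 0 0 0 .05;0 0 0 0 0 0 .05"
}}

```text
t: 18.82
eef_pos: [0.4392, 0.3606, 0.1393]
ee_rot: [3.139, -0.001, -0.095]
force: [0.2, -0.5, 0.0]
width: 0.0497
gripper_force: 0.0
```

```bash
python3 - <<'E'
from h import *
st(); grab("wrist","w10")
for c in("red","blue"): red("w10",c,(.35,.65,.3,.45))
go(.4405,.361,.068,-.0945)
E
```

```text
g mm [-169.7  224.7] z 0.1393 F [ 0.2 -0.5  0. ] w 0.0497 gf 0.0 t 18.8
red 1117 [0.4389 0.3609 0.0829] size [0.0212 0.0212 0.0096] gauge [-170.1  224.9]
blue 1482 [0.5669 0.3766 0.0829] size [0.0171 0.0213 0.0096] gauge [-44.1 252.6]
tool shift [ 0.0008 -0.0009  0.0716] rot deg [ 0.1  -0.05 -0.07]
```

{"op": "move_arm", "data": {
  "rows": "0 0 0 0 -.0003 .036 .05;0 0 0 0 0 .0355 .05;0 0 0 0 0 0 .05;0 0 0 0 0 0 .008;0 0 0 0 0 0 .008;0 0 0 0 0 0 .008;0 0 0 0 0 0 .008",
  "squeeze": 60
}}

```text
t: 19.75
eef_pos: [0.4401, 0.3618, 0.0699]
ee_rot: [-3.14, -0.003, -0.095]
force: [-1.0, -0.7, 3.4]
width: 0.0198
gripper_force: 60.0
```

```bash
python3 - <<'E'
from h import *
st(); go(*gw(.0185,.0723),.145,-.0945)
E
```

```text
g mm [-169.  226.] z 0.0699 F [-1.  -0.7  3.4] w 0.0198 gf 60.0 t 19.8
tool shift [ 0.1877  0.1534 -0.0747] rot deg [-0.06 -0.15 -0.04]
```

{"op": "move_arm", "data": {
  "rows": "0 0 0 0 0 -.025 .008;0 0 0 0 0 -.025 .008;0 0 0 0 0 -.025 .008;0 0 0 .047 .0384 0 .008;0 0 0 .047 .0384 0 .008;0 0 0 .047 .0384 0 .008;0 0 0 .0467 .0382 0 .008;0 0 0 0 0 0 .008"
}}

```text
t: 20.75
eef_pos: [0.6139, 0.1876, 0.1438]
ee_rot: [3.141, -0.001, -0.1]
force: [-0.6, -0.1, -0.1]
width: 0.0198
gripper_force: 60.0
```

{"op": "move_arm", "data": {
  "rows": "0 0 0 0 0 0 .008;0 0 0 0 0 0 .008"
}}

```text
t: 21.0
eef_pos: [0.6112, 0.1917, 0.1445]
ee_rot: [-3.141, -0.002, -0.094]
force: [-1.2, -0.2, 0.6]
width: 0.0195
gripper_force: 60.0
```

```bash
python3 - <<'E'
from h import *
st(); grab("wrist","w11"); go(*gw(.0185,.0725),.09,-.0945)
red("w11","red",(.5,.7,.13,.3),.1,.2)
y=w2g(T()[:2,3])[1]; o=dowel("w11",y); 
tb=1e3*T()[2,3]-58
k=tilt("w11",y,tb+28,tb+60); print("axis tip",np.polyval(k,tb)-7,"cap",np.polyval(k,tb+70)-7)
E
```

```text
g mm [17.5 72.8] z 0.1445 F [-1.2 -0.2  0.6] w 0.0195 gf 60.0 t 21.0
tool shift [0.0009 0.0005 0.0546] rot deg [-0.01 -0.11  0.04]
red 1530 [0.6144 0.1921 0.1522] size [0.0131 0.0201 0.0199] gauge [20.6 73.4]
slope -0.001 n 247
axis tip 15.65920184797304 cap 15.584170511176392
```

{"op": "move_arm", "data": {
  "rows": "0 0 0 .0025 .0003 .02 .008;0 0 0 0 0 .02 .008;0 0 0 0 0 .017 .008;0 0 0 0 0 0 .008;0 0 0 0 0 .002 .008;0 0 0 0 0 .0015 .008;0 0 0 0 0 .0015 .008;0 0 0 0 0 0 .008"
}}

```text
t: 22.05
eef_pos: [0.6148, 0.1907, 0.0827]
ee_rot: [-3.141, -0.003, -0.095]
force: [0.6, 0.6, 0.1]
width: 0.0199
gripper_force: 60.0
```

```bash
python3 - <<'E'
from h import *
st()
E
```

```text
g mm [21.1 72.1] z 0.0827 F [0.6 0.6 0.1] w 0.0199 gf 60.0 t 22.1
```

{"op": "move_arm", "data": {
  "rows": "0 0 0 -.0006 -.0005 0 .008;0 0 0 0 0 .001 .008;0 0 0 0 0 .001 .008;0 0 0 0 0 .001 .008;0 0 0 0 0 0 .008"
}}

```text
t: 22.68
eef_pos: [0.6141, 0.1912, 0.0794]
ee_rot: [-3.141, -0.002, -0.095]
force: [0.6, 2.0, 1.7]
width: 0.0197
gripper_force: 60.0
```

{"op": "move_arm", "data": {
  "rows": "0 0 0 0 0 .001 .008;0 0 0 0 0 .001 .008;0 0 0 0 0 0 .008"
}}

```text
t: 23.05
eef_pos: [0.614, 0.1911, 0.0773]
ee_rot: [-3.141, -0.002, -0.095]
force: [0.0, 3.5, 1.4]
width: 0.0199
gripper_force: 60.0
```

{"op": "move_arm", "data": {
  "rows": "0 0 0 0 -.0008 .002 .008;0 0 0 0 0 .003 .008;0 0 0 0 0 .003 .008;0 0 0 0 0 .002 .008;0 0 0 0 0 .0015 .008;0 0 0 0 0 0 .008"
}}

```text
t: 23.8
eef_pos: [0.6151, 0.1916, 0.0677]
ee_rot: [-3.141, -0.004, -0.095]
force: [-1.9, -0.7, 11.6]
width: 0.02
gripper_force: 60.0
```

{"op": "move_arm", "data": {
  "rows": "0 0 0 0 0 0 .05;0 0 0 0 0 0 .05;0 0 0 0 0 -.03 .05;0 0 0 0 0 -.03 .05;0 0 0 -.06 0 0 .0;0 0 0 -.06 0 0 .0;0 0 0 0 0 0 .0;0 0 0 0 0 0 .0"
}}

```text
t: 24.8
eef_pos: [0.4946, 0.2034, 0.1259]
ee_rot: [-3.141, -0.002, -0.095]
force: [1.0, 0.8, 0.3]
width: 0.0154
gripper_force: 0.0
```

```bash
python3 - <<'E'
from h import *
st(); grab("wrist","w12"); red("w12","red",(.58,.66,.15,.25)); red("w12","red",(.4,.58,.15,.25)); go(*gw(-.11,.0725),.058,-.0945)
E
```

```text
g mm [-99.8  73.4] z 0.1259 F [1.  0.8 0.3] w 0.0154 gf 0.0 t 24.8
red 1914 [0.6122 0.1914 0.081 ] size [0.0215 0.0213 0.0095] gauge [18.4 72.5]
red 1137 [0.5134 0.2017 0.079 ] size [0.0148 0.0237 0.0079] gauge [-80.9  73.4]
tool shift [-0.0109  0.0009  0.0677] rot deg [-0.   -0.12 -0.04]
```

{"op": "move_arm", "data": {
  "rows": "0 0 0 -.0105 .0009 0 0;0 0 0 0 0 .034 0;0 0 0 0 0 .034 0;0 0 0 .008 0 0 0;0 0 0 .009 0 0 0;0 0 0 .01 0 0 0;0 0 0 .01 0 0 0;0 0 0 .007 0 0 0"
}}

```text
t: 25.85
eef_pos: [0.529, 0.1991, 0.0584]
ee_rot: [-3.141, -0.003, -0.096]
force: [-1.7, 0.5, 1.2]
width: 0.0003
gripper_force: 0.9
```

{"op": "move_arm", "data": {
  "rows": "0 0 0 .003 0 0 0;0 0 0 .002 0 0 0;0 0 0 0 0 0 0"
}}

```text
t: 26.22
eef_pos: [0.5331, 0.1988, 0.0578]
ee_rot: [-3.141, -0.002, -0.095]
force: [0.7, 0.1, 0.9]
width: 0.0003
gripper_force: 0.0
```

```bash
python3 - <<'E'
from h import *
st()
E
```

```text
g mm [-61.   72.4] z 0.0578 F [0.7 0.1 0.9] w 0.0003 gf 0.0 t 26.2
```

{"op": "move_arm", "data": {
  "rows": "0 0 0 .0015 0 0 0;0 0 0 .001 0 0 0;0 0 0 0 0 0 0"
}}

```text
t: 26.6
eef_pos: [0.5349, 0.1985, 0.0578]
ee_rot: [-3.142, -0.001, -0.095]
force: [-4.8, 2.7, 4.5]
width: 0.0003
gripper_force: 2.3
```

{"op": "move_arm", "data": {
  "rows": "0 0 0 .001 0 0 0;0 0 0 .0005 0 0 0;0 0 0 0 0 0 0"
}}

```text
t: 26.98
eef_pos: [0.5354, 0.1984, 0.0578]
ee_rot: [3.141, 0.0, -0.096]
force: [-10.3, 4.9, 7.7]
width: 0.0003
gripper_force: 5.4
```

{"op": "move_arm", "data": {
  "rows": "0 0 0 -.02 0 0 0;0 0 0 0 0 -.05 0;0 0 0 0 0 -.05 0;0 0 -9.8 0 0 -.02 0.03;0 0 -9.8 0 0 0 .03;0 0 -9.8 0 0 0 .03;0 0 -9.8 0 0 0 .03;0 0 -9.8 0 0 0 .03"
}}

```text
t: 27.98
eef_pos: [0.517, 0.2001, 0.1778]
ee_rot: [3.14, -0.002, 0.765]
force: [0.2, -0.2, -0.7]
width: 0.03
gripper_force: 0.0
```

{"op": "move_arm", "data": {
  "rows": "0 0 -9.8 0 0 0 0.03;0 0 -9.8 0 0 0 .03;0 0 -9.8 0 0 0 .03;0 0 -9.8 0 0 0 .03;0 0 0 0 0 0 .03;0 0 0 0 0 0 .03"
}}

```text
t: 28.72
eef_pos: [0.5168, 0.2001, 0.1777]
ee_rot: [3.14, -0.0, 1.44]
force: [0.8, 0.2, -0.2]
width: 0.03
gripper_force: 0.0
```

```bash
python3 - <<'E'
from h import *
st(); print(T().round(3),arm.get_state()["q"].round(3)); grab("wrist","w13")
red("w13","red",(.58,.66,.15,.25)); red("w13","red",(.4,.58,.15,.25)); red("w13","blue",(.5,.62,0,.1),.06); red("w13","blue",(.5,.62,.3,.45));red("w13","yellow",(.4,.62,.1,.2));red("w13","yellow",(.62,.7,.1,.2))
go(*gw(-.0305,-.0715),.14,1.45)
E
```

```text
g mm [-77.3  72.2] z 0.1777 F [ 0.8  0.2 -0.2] w 0.03 gf 0.0 t 28.7
[[ 0.13   0.991  0.002  0.517]
 [ 0.991 -0.13  -0.     0.2  ]
 [ 0.     0.002 -1.     0.178]
 [ 0.     0.     0.     1.   ]] [ 7.240e-01  2.050e-01 -3.400e-01  2.000e-03 -1.025e+00  2.286e+00]
red 844 [0.6141 0.1917 0.0808] size [0.0211 0.0209 0.0098] gauge [20.3 73. ]
red 701 [0.5539 0.1984 0.0789] size [0.0151 0.0236 0.0077] gauge [-40.3  74. ]
blue 48 [0.5429 0.0536 0.0703] size [0.0017 0.0162 0.0175] gauge [-37.5 -71.2]
blue none
yellow 263 [0.583  0.1537 0.0788] size [0.0145 0.0104 0.0074] gauge [-7.1 32.2]
yellow 381 [0.6433 0.1453 0.08  ] size [0.0213 0.0133 0.0097] gauge [53.7 29.5]
tool shift [-0.1419  0.0518  0.0378] rot deg [ 0.11 -0.   -0.52]
```

{"op": "move_arm", "data": {
  "rows": "0 0 -2.1 -.03 .0115 0 0.04;0 0 0 -.03 .0115 .01 .04;0 0 0 -.03 .0115 .01 .04;0 0 0 -.03 .0115 .01 .04;0 0 0 -.02 .0058 0.0 .04;0 0 0 0 0 0 .04;0 0 0 0 0 0 .04"
}}

```text
t: 29.65
eef_pos: [0.5547, 0.056, 0.1479]
ee_rot: [3.14, -0.0, 1.479]
force: [0.3, 0.4, 0.2]
width: 0.0403
gripper_force: 0.0
```

```bash
python3 - <<'E'
from h import *
st(); grab("wrist","w14")
red("w14","blue",(.5,.62,0,.1),.06); go(*gw(-.0305,-.0715),.058,1.476); print(arm.get_state()["q"].round(2))
E
```

```text
g mm [-26.  -67.7] z 0.1479 F [0.3 0.4 0.2] w 0.0403 gf 0.0 t 29.6
blue 1069 [0.5501 0.0538 0.0718] size [0.0163 0.0247 0.0231] gauge [-30.4 -70.3]
tool shift [-0.0041 -0.0046  0.09  ] rot deg [ 0.12 -0.01  0.24]
[ 0.45  0.24 -0.37  0.   -0.96  2.6 ]
```

{"op": "move_arm", "data": {
  "rows": "0 0 .2 -.003 -.0046 .03 .04;0 0 0 0 0 .03 .04;0 0 0 0 0 .03 .04;0 0 0 0 0 0 .04;0 0 0 0 0 0 .005;0 0 0 0 0 0 .005;0 0 0 0 0 0 .005",
  "squeeze": 15
}}

```text
t: 30.58
eef_pos: [0.5504, 0.0534, 0.0588]
ee_rot: [3.138, -0.001, 1.477]
force: [-2.2, 0.8, 1.7]
width: 0.0157
gripper_force: 0.7
```

{"op": "move_arm", "data": {
  "rows": "0 0 0 0 -.008 0 .005;0 0 0 0 -.01 0 .005;0 0 0 0 -.01 0 .005;0 0 0 0 -.01 0 .005;0 0 0 0 -.007 0 .005;0 0 0 0 0 0 .005;0 0 0 0 0 0 .005"
}}

```text
t: 31.45
eef_pos: [0.505, 0.0579, 0.0587]
ee_rot: [3.138, -0.001, 1.477]
force: [-2.0, 2.1, 7.1]
width: 0.0141
gripper_force: 15.0
```

```bash
python3 - <<'E'
from h import *
st()
E
```

```text
g mm [-75.7 -70.4] z 0.0587 F [-2.   2.1  7.1] w 0.0141 gf 15.0 t 31.4
```

{"op": "move_arm", "data": {
  "rows": "0 0 0 0 0 0 .04;0 0 0 0 0 0 .04;0 0 0 0 0 -.05 .04;0 0 0 0 0 -.05 .04;0 0 0 .03 .005 -.03 .05;0 0 0 .05 .01 0 .05;0 0 0 0 0 0 .05"
}}

```text
t: 32.33
eef_pos: [0.5278, 0.1379, 0.1877]
ee_rot: [3.139, -0.0, 1.479]
force: [-0.3, -0.9, -0.4]
width: 0.0498
gripper_force: 0.0
```

```bash
python3 - <<'E'
from h import *
print([dep("w2",u,v).round(3) for u,v in((90,60),(110,150),(130,220),(140,290),(220,88))])
st(); grab("wrist","w15"); red("w15","blue",(.4,.7,.3,.5),.06); red("w15","blue",(.4,.7,0,.1),.06);go(.5675,.3765,.16,1.476)
E
```

```text
[array([ 0.619,  0.524, -0.031]), array([ 0.551,  0.524, -0.029]), array([ 0.491,  0.522, -0.031]), array([ 0.428,  0.526, -0.026]), array([0.586, 0.42 , 0.002])]
g mm [-60.5  11.3] z 0.1877 F [-0.3 -0.9 -0.4] w 0.0498 gf 0.0 t 32.3
blue none
blue 492 [0.507  0.0615 0.071 ] size [0.0152 0.0191 0.022 ] gauge [-74.1 -66.7]
tool shift [0.2427 0.0183 0.0271] rot deg [0.05 0.03 0.15]
```

{"op": "move_arm", "data": {
  "rows": "0 0 0 .04 .003 0 .05;0 0 0 .04 .003 0 .05;0 0 0 .04 .003 0 .05;0 0 0 .04 .003 0 .05;0 0 0 .02 .003 0 .05;0 0 0 0 0 0 .05;0 0 0 0 0 0 .05"
}}

```text
t: 33.25
eef_pos: [0.5587, 0.3122, 0.1874]
ee_rot: [3.141, 0.001, 1.476]
force: [-0.2, -0.1, 0.3]
width: 0.0498
gripper_force: 0.0
```

```bash
python3 - <<'E'
from h import *
st(); im,d=grab("wrist","w16"); red("w16","blue",(.4,.75,.25,.55),.06); red("w16","blue",(.4,.75,.25,.55),.0,.3)
E
```

```text
g mm [-46.2 187.7] z 0.1874 F [-0.2 -0.1  0.3] w 0.0498 gf 0.0 t 33.2
blue 870 [0.5696 0.3768 0.0857] size [0.0203 0.021  0.0051] gauge [-41.5 253.1]
blue 1208 [0.5667 0.3573 0.1323] size [0.333  0.2077 0.2645] gauge [-42.5 233.4]
```

View pics/w16.png

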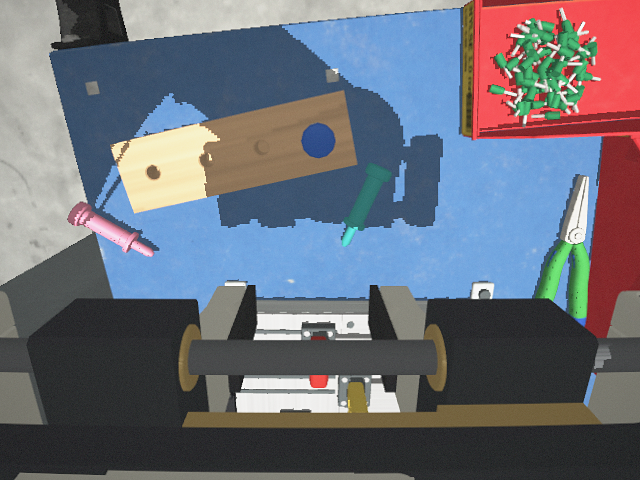

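```bash
python3 - <<'E'
from h import *
for n,u,v in(("tc",377,175),("tt",348,238),("pc",78,213),("pt",145,248),("bin",473,60),("bin",473,120),("bin",480,135),("bin",560,137),("bin",620,200),("cut",575,240),("bin in",540,30)): print(n,dep("w16",u,v).round(3))
go(.5696,.3768,.14,1.476)
E
```

```text
tc [0.615 0.341 0.021]
tt [0.589 0.287 0.015]
pc [0.364 0.333 0.021]
pt [0.409 0.293 0.011]
bin [0.687 0.42  0.032]
bin [0.687 0.378 0.035]
bin [0.696 0.365 0.026]
bin [0.731 0.364 0.072]
bin [0.813 0.304 0.029]
cut [0.788 0.267 0.016]
bin in [0.745 0.438 0.014]
tool shift [0.0654 0.0046 0.0477] rot deg [0.07 0.03 0.02]
```

{"op": "move_arm", "data": {
  "rows": "0 0 0 .033 .0023 .02 .05;0 0 0 .0324 .0023 .02 .05;0 0 0 0 0 0 .05;0 0 0 0 0 0 .05"
}}

```text
t: 33.8
eef_pos: [0.5698, 0.3771, 0.1481]
ee_rot: [3.14, 0.0, 1.477]
force: [-0.6, -0.1, 0.7]
width: 0.0498
gripper_force: 0.0
```

```bash
python3 - <<'E'
from h import *
st(); im,d=grab("wrist","w17"); red("w17","blue",(.5,.65,.3,.45),.06); go(.5696,.3768,.068,1.476)
E
```

```text
g mm [-41.3 253.4] z 0.1481 F [-0.6 -0.1  0.7] w 0.0498 gf 0.0 t 33.8
blue 1032 [0.5695 0.3772 0.0829] size [0.0206 0.0213 0.0092] gauge [-41.6 253.4]
tool shift [-0.0004 -0.0006  0.0805] rot deg [ 0.12 -0.02  0.03]
```

{"op": "move_arm", "data": {
  "rows": "0 0 0 0 -.0003 .03 .05;0 0 0 0 0 .03 .05;0 0 0 0 0 .0205 .05;0 0 0 0 0 0 .05;0 0 0 0 0 0 .008;0 0 0 0 0 0 .008;0 0 0 0 0 0 .008;0 0 0 0 0 0 .008",
  "squeeze": 60
}}

```text
t: 34.85
eef_pos: [0.5699, 0.3784, 0.068]
ee_rot: [3.139, -0.001, 1.477]
force: [-1.8, -0.5, 3.2]
width: 0.0197
gripper_force: 60.0
```

```bash
python3 - <<'E'
from h import *
st(); go(*gw(.0185,-.0722),.15,1.476)
E
```

```text
g mm [-41.3 254.7] z 0.068 F [-1.8 -0.5  3.2] w 0.0197 gf 60.0 t 34.9
tool shift [-0.3269  0.0597 -0.0821] rot deg [ 0.14 -0.04  0.08]
```

{"op": "move_arm", "data": {
  "rows": "0 0 0 0 0 -.03 .008;0 0 0 0 0 -.03 .008;0 0 0 0 0 -.032 .008;0 0 0 -.04 .0075 0 .008;0 0 0 -.045 .008 0 .008;0 0 0 -.045 .008 0 .008;0 0 0 -.045 .008 0 .008;0 0 0 -.045 .008 0 .008"
}}

```text
t: 35.85
eef_pos: [0.5881, 0.154, 0.1594]
ee_rot: [3.14, -0.0, 1.477]
force: [-0.3, -0.1, -0.4]
width: 0.0199
gripper_force: 60.0
```

{"op": "move_arm", "data": {
  "rows": "0 0 0 -.045 .008 0 .008;0 0 0 -.04 .007 0 .008;0 0 0 -.0219 .0042 0 .008;0 0 0 0 0 0 .008;0 0 0 0 0 0 .008;0 0 0 0 0 0 .008"
}}

```text
t: 36.6
eef_pos: [0.5974, 0.0482, 0.1593]
ee_rot: [3.14, -0.0, 1.478]
force: [-0.0, 0.5, -0.8]
width: 0.0197
gripper_force: 60.0
```

```bash
python3 - <<'E'
from h import *
st(); grab("wrist","w18"); red("w18","blue",(.5,.7,0,.1),.1,.2); go(*gw(.0185,-.0722),.1,1.476)
z=np.load("w18.npz"); xt=w2g(T()[:2,3])[0]; Q=[]
for v in range(100,420):
    for u in range(200,440):
        w=dep2(z,u,v); a=w2g(w)
        if abs(a[0]-xt)<.002 and w[2]>.06: Q.append((a[1]*1e3,w[2]*1e3))
Q=np.array(Q); tb=1e3*T()[2,3]-57.6; m=(Q[:,1]>tb+28)&(Q[:,1]<tb+60); k=np.polyfit(Q[m,1],Q[m,0],1); print("slope",k[0],m.sum(),"axis y tip",np.polyval(k,tb)-7,"cap",np.polyval(k,tb+70)-7)
# x extent of collar / barrel seen
E3=[]
for v in range(100,420):
    for u in range(150,480):
        w=dep2(z,u,v)
        if tb+26<w[2]*1e3<tb+60: 
            a=w2g(w)
            if abs(a[1]+.072)<.012 and abs(a[0]-xt)<.0085: E3.append((a[0]*1e3,w[2]*1e3))
E3=np.array(E3)
for b in range(26,60,6):
    q=E3[(E3[:,1]>tb+b)&(E3[:,1]<tb+b+6),0]
    if len(q): print(b,q.min().round(1),q.max().round(1),len(q))
E
```

```text
g mm [ 17.2 -71.5] z 0.1593 F [-0.   0.5 -0.8] w 0.0197 gf 60.0 t 36.6
blue 1459 [0.5984 0.0516 0.1713] size [0.0203 0.0125 0.0217] gauge [ 17.9 -67.9]
tool shift [-0.0007  0.0012  0.0593] rot deg [0.1  0.   0.14]
slope -0.004302193369879835 271 axis y tip -73.20126030921838 cap -73.50241384510997
26 10.3 24.6 132
32 10.3 24.4 144
38 10.6 24.3 157
44 10.8 24.5 170
50 11.0 24.7 189
56 11.6 23.2 107
```

{"op": "move_arm", "data": {
  "rows": "0 0 0 .001 .0011 .025 .008;0 0 0 0 0 .025 .008;0 0 0 0 0 .0245 .008;0 0 0 0 0 0 .008;0 0 0 0 0 0 .008"
}}

```text
t: 37.28
eef_pos: [0.5992, 0.0485, 0.0857]
ee_rot: [3.139, -0.0, 1.478]
force: [-0.6, 0.8, -0.4]
width: 0.0195
gripper_force: 60.0
```

```bash
python3 - <<'E'
from h import *
st()
E
```

```text
g mm [ 19.  -70.9] z 0.0857 F [-0.6  0.8 -0.4] w 0.0195 gf 60.0 t 37.3
```

{"op": "move_arm", "data": {
  "rows": "0 0 0 .0002 -.0006 .002 .008;0 0 0 0 0 .0015 .008;0 0 0 0 0 .0015 .008;0 0 0 0 0 .001 .008;0 0 0 0 0 .001 .008;0 0 0 0 0 0 .008"
}}

```text
t: 38.02
eef_pos: [0.5984, 0.0484, 0.078]
ee_rot: [3.139, -0.0, 1.477]
force: [0.0, -0.3, 0.5]
width: 0.0196
gripper_force: 60.0
```

```bash
python3 - <<'E'
from h import *
st()
E
```

```text
g mm [ 18.2 -71.2] z 0.078 F [ 0.  -0.3  0.5] w 0.0196 gf 60.0 t 38.0
```

It is in the hole, with no force on the tool. I'll press it home.

{"op": "move_arm", "data": {
  "rows": "0 0 0 0 0 .003 .008;0 0 0 0 0 .003 .008;0 0 0 0 0 .003 .008;0 0 0 0 0 .002 .008;0 0 0 0 0 .0015 .008;0 0 0 0 0 0 .008"
}}

```text
t: 38.78
eef_pos: [0.5985, 0.0485, 0.0659]
ee_rot: [3.139, -0.0, 1.477]
force: [0.9, 0.2, 4.8]
width: 0.0198
gripper_force: 60.0
```

{"op": "move_arm", "data": {
  "rows": "0 0 0 0 0 .001 .008;0 0 0 0 0 .0005 .008;0 0 0 0 0 0 .008;0 0 0 0 0 0 .04;0 0 0 0 0 0 .04;0 0 0 0 0 -.03 .04;0 0 0 0 0 -.035 .04;0 0 0 0 0 0 .04"
}}

```text
t: 39.78
eef_pos: [0.5992, 0.0486, 0.1312]
ee_rot: [3.136, -0.001, 1.477]
force: [0.0, 0.6, 0.1]
width: 0.0401
gripper_force: 0.0
```

```bash
python3 - <<'E'
from h import *
st(); grab("wrist","w19"); red("w19","blue",(.57,.7,0,.1),.06); go(*gw(-.0757,-.071),.13,1.476)
E
```

```text
g mm [ 19.  -70.9] z 0.1312 F [0.  0.6 0.1] w 0.0401 gf 0.0 t 39.8
blue 1195 [0.5985 0.0483 0.0758] size [0.0206 0.0213 0.0195] gauge [ 18.3 -71.2]
tool shift [ 0.0002 -0.0937 -0.0007] rot deg [ 0.16 -0.04  0.05]
```

{"op": "move_arm", "data": {
  "rows": "0 0 0 0 -.047 0 .04;0 0 0 0 -.0467 0 .04;0 0 0 0 0 0 .04;0 0 0 0 0 .036 .04;0 0 0 0 0 .036 .04;0 0 0 0 0 0 .005;0 0 0 0 0 0 .005;0 0 0 0 0 0 .005",
  "squeeze": 15
}}

```text
t: 40.83
eef_pos: [0.5058, 0.0574, 0.0579]
ee_rot: [3.138, -0.001, 1.477]
force: [-0.7, 0.9, 0.7]
width: 0.0156
gripper_force: 1.4
```

{"op": "move_arm", "data": {
  "rows": "0 0 0 0 0 0 .005;0 0 0 0 .01 0 .005;0 0 0 0 .01 0 .005;0 0 0 0 .008 0 .005;0 0 0 0 .003 0 .005;0 0 0 0 0 0 .005"
}}

```text
t: 41.58
eef_pos: [0.5376, 0.0542, 0.0578]
ee_rot: [3.137, -0.001, 1.477]
force: [1.1, -1.6, 6.0]
width: 0.0137
gripper_force: 15.0
```

```bash
python3 - <<'E'
from h import *
st()
E
```

```text
g mm [-42.9 -71.1] z 0.0578 F [ 1.1 -1.6  6. ] w 0.0137 gf 15.0 t 41.6
```

{"op": "move_arm", "data": {
  "rows": "0 0 0 0 .001 0 .005;0 0 0 0 .001 0 .005;0 0 0 0 0 0 .005"
}}

```text
t: 41.95
eef_pos: [0.5389, 0.0541, 0.0578]
ee_rot: [3.138, -0.001, 1.477]
force: [-1.3, -0.0, 7.4]
width: 0.014
gripper_force: 15.0
```

{"op": "move_arm", "data": {
  "rows": "0 0 0 0 .001 0 .005;0 0 0 0 0.0005 0 .005;0 0 0 0 0 0 .005"
}}

```text
t: 42.32
eef_pos: [0.5396, 0.054, 0.0578]
ee_rot: [3.14, -0.0, 1.477]
force: [-5.6, 2.1, 10.6]
width: 0.0136
gripper_force: 15.0
```

Blue's stop has butted against its dowel. I'll release, rise and check everything.

{"op": "move_arm", "data": {
  "rows": "0 0 0 0 0 0 .03;0 0 0 0 0 0 .03;0 0 0 0 0 -.05 .03;0 0 0 0 0 -.06 .03;0 0 0 -.03 -.04 -.04 .03;0 0 0 0 -.04 -.04 .03;0 0 0 0 0 0 .03;0 0 0 0 0 0 .03"
}}

```text
t: 43.32
eef_pos: [0.4575, 0.0322, 0.2457]
ee_rot: [3.139, -0.001, 1.477]
force: [0.1, 0.5, -0.8]
width: 0.0303
gripper_force: 0.0
```

```bash
python3 - <<'E'
from h import *
st(); im,d=grab("wrist","w20")
for n,y in(("red",.072),("yellow",.024),("blue",-.072)):
    for a,b in((.01,.07),(-.1,.005)):
        z=np.load("w20.npz"); hsv=cv2.cvtColor(im,cv2.COLOR_BGR2HSV); m=np.zeros(hsv.shape[:2],bool)
        for h0,h1 in HS[n]: m|=cv2.inRange(hsv,(h0,130,50),(h1,255,255))>0
        P=np.array([dep2(z,u,v) for v,u in np.argwhere(m)]); G=np.array([(*w2g(w),w[2]) for w in P])
        G=G[(G[:,0]>a)&(G[:,0]<b)&(abs(G[:,1]-y)<.02)&(G[:,2]>.073)&(G[:,2]<.095)]
        if len(G)>10: print(n,len(G),(1e3*(G.min(0)+G.max(0))/2).round(1),(1e3*np.ptp(G,axis=0)).round(1),"top",np.percentile(G[:,2],95).round(4))
E
```

```text
g mm [-120.6 -100.6] z 0.2457 F [ 0.1  0.5 -0.8] w 0.0303 gf 0.0 t 43.3
red 16 [-40.3  61.3  74.6] [8.2 0.7 3. ] top 0.0759
yellow 749 [54.2 24.9 80.9] [22.6 21.  10.6] top 0.085
yellow 559 [-7.1 25.  78.3] [14.7 23.7 10.3] top 0.0823
blue 559 [ 20.2 -71.   80.7] [20.4 20.9  9.6] top 0.0848
blue 535 [-41.  -69.8  78.3] [14.6 23.2  9.8] top 0.0819
```

View pics/w20.png

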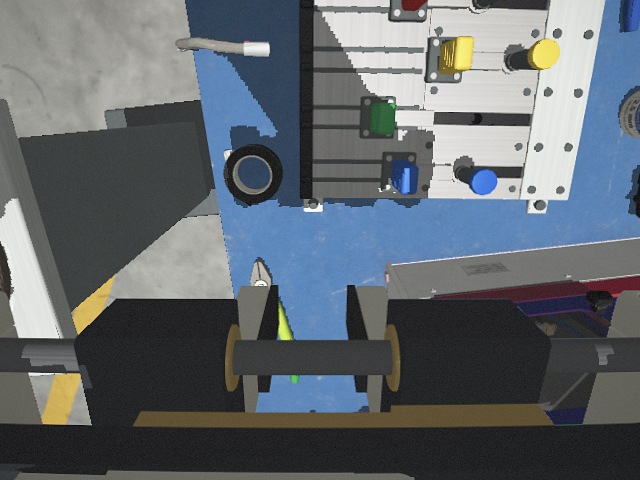

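Yellow and blue stand home in the last view, with spacings of 61.3 and 61.2 mm (allowed up to 63.5). Red measured 60.6 mm earlier. Handing in.

```bash
python3 -c "
from station import arm
print(arm.job_done())"
```

```text
the job is handed in; nothing more can be done
None
```

I put the red, yellow and blue dowels fully home in their own lanes, slid each stop up against its dowel and handed the job in at about 43 s. The green dowel was missing, so I left its lane alone; the hand-in returned no verdict.

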